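# Pull the 40 mm spacers off the spacer bar

### The job

The plate hotel needs its 40 mm long spacers, which are mixed with shorter and longer look-alikes on the square bar of the spacer stand. Slide the black stop collar off the free end of the bar and set it aside, slide all the spacers off after it, and put every 40 mm one in the clear tray and every shorter or longer one in the grey box, each resting down on the floor of its tray or box. When all are sorted, slide the stop collar back on the empty bar until its whole length is on the bar, let go of it, and leave the jar and timer near by alone.

Things in the scene. Friction and masses are not known exactly. Their poses are not given: they have to be found in the camera images.
- spacer_stand: Fixed stand. A grey post (50 mm in x, 36 mm in y, 131 mm tall) on a foot plate (90 x 70 x 12 mm) carries a level square steel bar, 20 x 20 mm, that runs along the stand's own +y axis. Origin: on the bench, below the bar's axis; the bar's axis is at x = 0, z = 110 mm, from the post's face at y = -160 mm to the free end at y = +130 mm. Post and foot lie on the -y side. Nothing stands under the bar.
- bar_end (a point): Centre of the end face of the bar's free end (stand frame 0, +130, 110 mm); axes as the stand's: +y points out of the bar's end.
- stop_collar_centre (a point): Centre of the black plastic stop collar: a square sleeve 46 x 46 mm outside, 50 mm long along its own y axis, with a 30 mm square bore (5 mm play all round on the bar) and a screw head 6 mm high on its +z face (for looks: the collar is slack and slides freely). Starts outermost on the bar, hanging with its centre 5 mm below the bar's axis. 150 g.
- spacer_mid_a_centre (a point): Centre of a plain square aluminium sleeve, 56 x 56 mm outside, 40 mm long along its own y axis (the bore's axis), with a 28 mm square bore through it (walls 14 mm). Starts threaded on the bar, hanging with its centre 4 mm below the bar's axis, y along the bar; loose on the bar, no thread. 140 g, give or take. None at the start: this one is absent today (a held one also reads None).
- spacer_mid_b_centre (a point): Centre of a plain square aluminium sleeve, 56 x 56 mm outside, 40 mm long along its own y axis (the bore's axis), with a 28 mm square bore through it (walls 14 mm). Starts threaded on the bar, hanging with its centre 4 mm below the bar's axis, y along the bar; loose on the bar, no thread. 140 g, give or take. None at the start: this one is absent today (a held one also reads None).
- spacer_short_centre (a point): Centre of a plain square aluminium sleeve, 56 x 56 mm outside, 26 mm long along its own y axis (the bore's axis), with a 28 mm square bore through it (walls 14 mm). Starts threaded on the bar, hanging with its centre 4 mm below the bar's axis, y along the bar; loose on the bar, no thread. 91 g, give or take. None at the start: this one is absent today (a held one also reads None).
- spacer_long_centre (a point): Centre of a plain square aluminium sleeve, 56 x 56 mm outside, 54 mm long along its own y axis (the bore's axis), with a 28 mm square bore through it (walls 14 mm). Starts threaded on the bar, hanging with its centre 4 mm below the bar's axis, y along the bar; loose on the bar, no thread. 189 g, give or take. None at the start: this one is absent today (a held one also reads None).
- clear_tray: Fixed clear shallow tray for the 40 mm spacers. Origin: centre of its underside; 112 mm in its x, 272 mm in its y, 36 mm high. Inside 96 x 256 mm, floor 2 mm above the bench; a 6 mm rim runs outward along both long sides.
- reject_box: Fixed grey open box for the shorter and longer spacers. Origin: centre of its underside; 150 mm in x, 130 mm in y, 32 mm high, walls and floor 4 mm. The tall plate hotel stands right behind it (from about x = 0.57 m on, y from -0.17 to 0.32 m): carry things across in front of it, not in an arc through it.
- spec_jar: Bystander: clear jar with yellow lid, 47 mm across, 80 mm tall, standing to the left of the clear tray. Origin: centre of its underside. Leave it alone.
- timer: Bystander: small white timer, 62 x 68 x 24 mm, on the bench to the right. Origin: centre of its underside. Leave it alone.
There are look-alikes about, which are no part of the job. Of the things that look like the part that bears stop_collar_centre, the smaller one is meant. What is shaped like the part that bears spacer_mid_b_centre but turquoise is not meant.

How it is judged:
On the way, in this order (a step that is already met when the one before it is completed fails the run):
1. the stop collar is off the bar's free end and set aside ((y of stop_collar_centre in the frame of bar_end above 0.028 m or z of stop_collar_centre in the frame of bar_end below -0.04 m)), for 0.2 s.
2. every 40 mm spacer lies in the clear tray and every shorter or longer one in the grey box, while the collar is still off the bar (x of spacer_mid_a_centre in the frame of clear_tray between -0.05 and 0.05 m and y of spacer_mid_a_centre in the frame of clear_tray between -0.13 and 0.13 m and z of spacer_mid_a_centre in the frame of clear_tray between 0 and 0.045 m and linear speed of each of spacer_mid_a, spacer_mid_b, spacer_short, spacer_long below 0.02 m/s and x of spacer_mid_b_centre in the frame of clear_tray between -0.05 and 0.05 m and y of spacer_mid_b_centre in the frame of clear_tray between -0.13 and 0.13 m and z of spacer_mid_b_centre in the frame of clear_tray between 0 and 0.045 m and x of spacer_short_centre in the frame of reject_box between -0.071 and 0.071 m and y of spacer_short_centre in the frame of reject_box between -0.061 and 0.061 m and z of spacer_short_centre in the frame of reject_box between 0 and 0.045 m and x of spacer_long_centre in the frame of reject_box between -0.071 and 0.071 m and y of spacer_long_centre in the frame of reject_box between -0.061 and 0.061 m and z of spacer_long_centre in the frame of reject_box between 0 and 0.045 m and (y of stop_collar_centre in the frame of bar_end above 0.028 m or z of stop_collar_centre in the frame of bar_end below -0.04 m)), for 0.2 s.
At the end, for the whole second after the job is handed in: Every 40 mm spacer present rests in the clear tray and every shorter or longer one in the grey box (centre inside the walls and less than 45 mm above the underside, at rest), and the stop collar is back on the bar with its whole length (its outer face at most 3 mm past the bar's end), at rest (x of spacer_mid_a_centre in the frame of clear_tray between -0.05 and 0.05 m and y of spacer_mid_a_centre in the frame of clear_tray between -0.13 and 0.13 m and z of spacer_mid_a_centre in the frame of clear_tray between 0 and 0.045 m and linear speed of each of spacer_mid_a, spacer_mid_b, spacer_short, spacer_long, stop_collar below 0.02 m/s and x of spacer_mid_b_centre in the frame of clear_tray between -0.05 and 0.05 m and y of spacer_mid_b_centre in the frame of clear_tray between -0.13 and 0.13 m and z of spacer_mid_b_centre in the frame of clear_tray between 0 and 0.045 m and x of spacer_short_centre in the frame of reject_box between -0.071 and 0.071 m and y of spacer_short_centre in the frame of reject_box between -0.061 and 0.061 m and z of spacer_short_centre in the frame of reject_box between 0 and 0.045 m and x of spacer_long_centre in the frame of reject_box between -0.071 and 0.071 m and y of spacer_long_centre in the frame of reject_box between -0.061 and 0.061 m and z of spacer_long_centre in the frame of reject_box between 0 and 0.045 m and x of stop_collar_centre in the frame of spacer_stand between -0.012 and 0.012 m and y of stop_collar_centre in the frame of spacer_stand between -0.16 and 0.108 m and z of stop_collar_centre in the frame of spacer_stand between 0.095 and 0.125 m); the robot touches nothing.
It fails at once if the jar or the timer is shoved more than 40 mm or tipped over (distance of any of spec_jar, timer from where it was at the start of the episode above 0.04 m or angle between spec_jar's own z axis and vertical above 0.6 rad).
Of spacer_mid_a, spacer_mid_b, spacer_short, spacer_long only 3 to 4 are there at a start; the rules pass over those that are not, and their reading is None.
At some moment in a run one of spacer_mid_a, spacer_mid_b, spacer_short, spacer_long, stop_collar may be knocked a few centimetres aside while the robot is not near it.
Once in a run the grip may slacken for a moment while it holds something.
It also fails if it takes over 208 s, if anything falls off the work surface, if the arm or the gripper's body presses on something with over 40 N, if the wrist force passes 120 N, or if a joint passes its speed limit or range.

### The arm

A 6-joint arm with a two-finger parallel gripper is mounted at the origin on a cart in front of the work surface, level with it; the furniture and walls round the work are solid. World frame = base frame: x ahead of the robot, y to its left, z up, the work surface at z = 0. Lengths are in m, angles in rad, forces in N, time in s.
With the tool pointing down it reaches from about 0.225 to 0.875 m from the base axis. Payload 3.4 kg.
Tool frame: the origin (TCP) lies between the finger pads; the fingertips stand 19 mm ahead of it and the grasp point (between the pads) is the TCP; z points along the fingers, y is the direction in which the jaws open and shut (so a half turn about z gives the same grasp; the last joint's range is limited). The gripper opens to 85 mm and grips with 20 to 120 N. Pads are 22 mm wide; open, the fingers measure 114 mm over their backs; the gripper's body (76 mm by 85 mm) begins 54 mm behind the grasp point. The pads swing forward as they close: fully open they stand 13 mm farther back than shut.
Start: joints at [1.018, 0.276, 1.505, -0, 1.361, -0.121], TCP at [0.241, 0.522, 0.214] pointing down, gripper open.
Joint ranges: [-2.89, 2.89], [-0.75, 2.08], [0.22, 2.7], [-1.18, 4.32], [0.11, 2.71], [-2.7, 2.7]. Speed limits (rad/s): [2.57, 2.57, 3.14, 3.14, 3.14, 3.14].

### API

Orientations are given as a unit quaternion [w, x, y, z].
In Python, from cell import r, eyes gives the robot as it stands.
- The arm moves only by the tool apply_moves, never from a script. Its arguments are lists of equal length, an entry for each row: "jaw": the finger opening in mm, from 0 to 85.4; "dp": the shift along the tool's x, y, z in mm, a list of three; "spin": the turn about the tool's z in rad. In form: {"jaw": [jaw, ...], "dp": [[dx, dy, dz], ...], "spin": [spin, ...]}. A call has 1 to 20 rows; each row shifts and turns the pose as measured when the row begins, along the tool's axes as they then stand; what a row does not reach is not made up. A row lasts 1/12 s, in which the tool goes at most 41.7 mm and 7.16 degrees, less where a joint would pass 70% of its speed; a pose out of reach is approached as far as the arm can. A call with a gripper value outside its range is refused whole. The fingers move at their own pace and stop on an object; "grip_force" is the grip in N (left out, the last holds). Time passes only in rows, so rows that do not move let the fingers close. It gives the time, the measured TCP pose, the force and the opening at its end, in the units of the state.
- r.get_obs(): the state, without advancing time (a new reading comes with each control period).
- eyes.grab_frame(name): name is "scene" or "top" or "wrist"; returns the picture (420x560x3 uint8, red, green, blue); there is no depth.
- eyes.calibration(name): a dict with "fovy" (degrees; the focal length in pixels is half the picture's height over the tangent of half this angle, whatever the lens; pixels are square), "cx", "cy" (the principal point, pixels), "R" (3x3) and "t" (3): a world point X has camera coordinates R X + t; the wrist camera has in their place "hand_eye" (4x4, takes a point from camera to tool coordinates, whose origin is the TCP and whose axes are the flange's). Camera axes: x right, y down, z forward; pixel columns grow to the right and rows downward; lengths in m; the calibration is good to about 2 mm. A picture is of the moment at which its call begins: read the wrist's pose just before it. calibration takes no time and is no camera call.
- r.hand_in(): hands the job in, once; it reports no verdict.
The state is a dict: "time": time; "q": joint angles; "qd": joint speeds; "effort": joint torques, N m; "ee_pos": TCP position; "tcp_rot": TCP orientation; "ft_force": force on the tool from outside, world axes, zero at the start; "moment": the same for the moment, N m; "opening": finger opening in m.
Only numpy, scipy, OpenCV 4.12 (cv2) and the standard library are available. Lean on these libraries where they do the work, as an engineer would, in place of code of your own. Each camera call takes 0.05 s, during which the arm holds its last target.

## Working session

There is one attempt and no reset: what is moved stays moved. The work goes in short steps, Python scripts to look and compute and a tool call to move; the robot and the scene stay as the last step left them, time stands still between calls to the robot, and variables do not carry over. Pictures are saved under pics/ and viewed, and the job is handed in when it is done.

Besides the shell and the picture viewer there is one more tool, called after ">>>" by a JSON object that holds its "name" and its "arguments", one argument or row to a line. apply_moves: Moves the arm, as the interface text tells. Its arguments: {"type":"object","properties":{"jaw":{"type":"array","items":{"type":"number"}},"dp":{"type":"array","items":{"type":"array","items":{"type":"number"}}},"spin":{"type":"array","items":{"type":"number"}},"grip_force":{"type":"number"}},"required":["jaw","dp","spin"]}

```bash
ls; mkdir -p pics; cat > h.py <<'E'
import numpy as np, cv2
from cell import r, eyes
def save(n,name):
    im=eyes.grab_frame(n); cv2.imwrite(f'pics/{name}.png',im[:,:,::-1]); return im
E
python3 - <<'E'
from h import *
o=r.get_obs()
print(o['time'],o['ee_pos'],o['tcp_rot'],o['opening'])
for n in ['scene','top','wrist']:
    im=save(n,n+'0'); print(n,eyes.calibration(n))
E
```

```text
pics
0.0 [0.24026974 0.5215653  0.21316557] [-2.81039726e-04  2.14216750e-01  9.76785695e-01 -9.01201535e-04] 0.08498015076738209
scene {'fovy': 47.04699739274116, 'cx': 276.2838499896891, 'cy': 207.31580279264742, 'R': array([[ 0.86040447, -0.50923087,  0.01969947],
       [-0.18866379, -0.35420223, -0.91594037],
       [ 0.4734027 ,  0.78436261, -0.40083061]]), 't': array([-0.49065477,  0.16547138,  1.52531558])}
top {'fovy': 56.54169726993533, 'cx': 279.10662196495355, 'cy': 212.42666414454192, 'R': array([[-0.17836787, -0.98390441,  0.01081744],
       [-0.87244268,  0.15305861, -0.46413018],
       [ 0.45500403, -0.0922235 , -0.88570094]]), 't': array([0.03954902, 0.51060289, 1.42904749])}
wrist {'fovy': 69.3016979249897, 'cx': 275.010427029272, 'cy': 208.99315486911033, 'hand_eye': array([[-2.95488676e-04, -9.59861246e-01, -2.80475134e-01,
         7.08446264e-02],
       [ 9.99999904e-01, -1.93279811e-04, -3.92073431e-04,
        -4.58742678e-04],
       [ 3.22125911e-04, -2.80475223e-01,  9.59861212e-01,
        -1.58667649e-01],
       [ 0.00000000e+00,  0.00000000e+00,  0.00000000e+00,
         1.00000000e+00]])}
```

View pics/scene0.png

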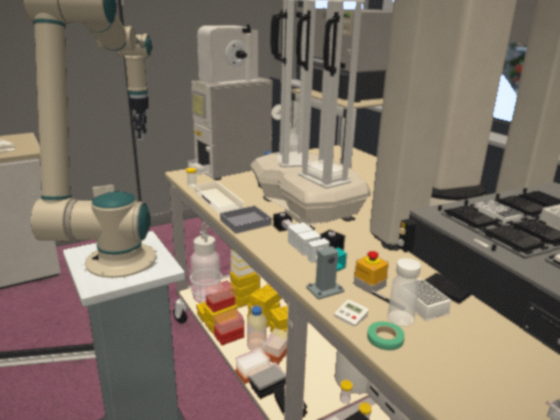

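View pics/top0.png

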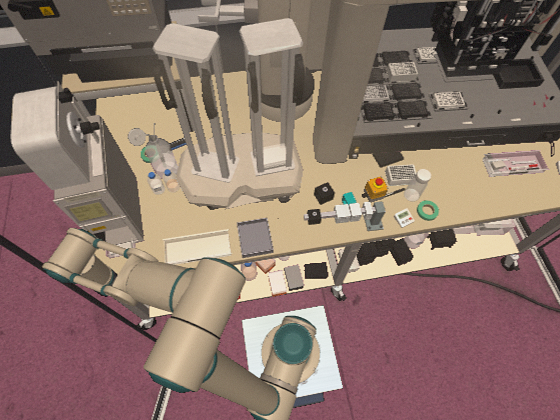

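View pics/wrist0.png

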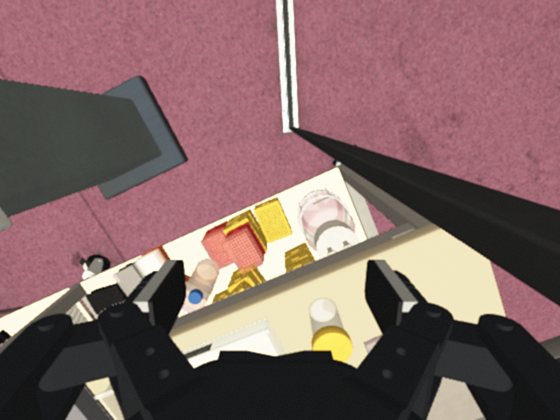

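```bash
python3 - <<'E'
import cv2
a=cv2.imread('pics/top0.png')[165:275,120:450]; cv2.imwrite('pics/t0c.png',cv2.resize(a,None,fx=2.4,fy=2.4,interpolation=2))
a=cv2.imread('pics/scene0.png')[150:330,160:420]; cv2.imwrite('pics/s0c.png',cv2.resize(a,None,fx=3,fy=3,interpolation=2))
E
```

```text
(no output)
```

View pics/t0c.png

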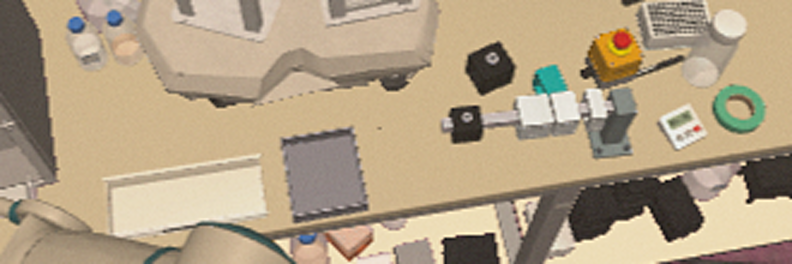

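View pics/s0c.png

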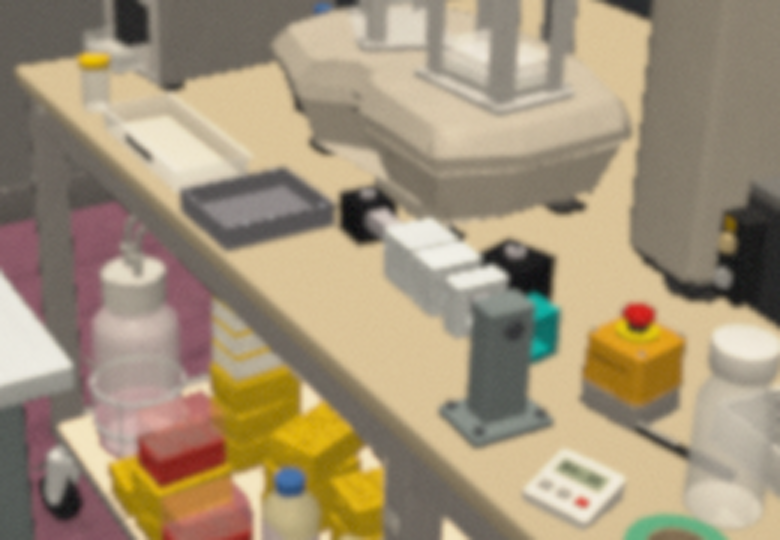

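```bash
cat >> h.py <<'E'
from scipy.spatial.transform import Rotation as Ro
def cam(n,o=None):
    c=eyes.calibration(n); f=210/np.tan(np.radians(c['fovy'])/2)
    K=np.array([[f,0,c['cx']],[0,f,c['cy']],[0,0,1]])
    if n=='wrist':
        o=o or r.get_obs(); q=np.array(o['tcp_rot']); T=np.eye(4); T[:3,:3]=Ro.from_quat(q[[1,2,3,0]]).as_matrix(); T[:3,3]=o['ee_pos']
        M=np.linalg.inv(T@c['hand_eye']); return K,M[:3,:3],M[:3,3]
    return K,c['R'],c['t']
def ray(C,u,v):
    K,R,t=C; d=R.T@np.linalg.solve(K,[u,v,1]); return -R.T@t,d
def onz(C,u,v,z):
    p,d=ray(C,u,v); return p+d*(z-p[2])/d[2]
def proj(C,X):
    K,R,t=C; p=K@(R@np.array(X)+t); return p[:2]/p[2]
def tri(C1,a,C2,b):
    p,d=ray(C1,*a); q,e=ray(C2,*b); A=np.stack([d,-e],1); s=np.linalg.lstsq(A,q-p,rcond=None)[0]
    x,y=p+d*s[0],q+e*s[1]; return (x+y)/2,np.linalg.norm(x-y)
E
python3 - <<'E'
from h import *
np.set_printoptions(precision=4,suppress=True)
C=cam('top')
T=lambda x,y,z:print((x,y),z,onz(C,x/2.4+120,y/2.4+165,z))
print('bar end');T(445,120,.12);T(510,115,.12)
print('collar top');T(452,108,.128);T(483,107,.128);T(468,118,.134)
print('spacers top')
for p in [(516,97),(546,95),(574,92),(586,91),(606,90)]:T(*p,.134)
print('post top');T(612,90,.131);T(634,88,.131)
print('tray');[T(*p,.036) for p in [(105,180),(261,156),(268,212)]]
print('box');[T(*p,.032) for p in [(283,140),(353,128),(367,208),(293,221)]]
print('big collar');T(490,58,.05)
S=cam('scene');
Sx=lambda x,y,z:print(onz(S,x/3+160,y/3+150,z))
print('scene spacers');[Sx(*p,.134) for p in [(385,243),(430,220),(415,265),(458,240),(445,287),(500,265)]]
print('jar');Sx(95,103,0); print('timer');Sx(573,485,.024)
E
```

```text
bar end
(445, 120) 0.12 [ 0.4829 -0.1526  0.12  ]
(510, 115) 0.12 [ 0.4733 -0.2614  0.12  ]
collar top
(452, 108) 0.128 [ 0.4989 -0.1674  0.128 ]
(483, 107) 0.128 [ 0.4918 -0.2186  0.128 ]
(468, 118) 0.134 [ 0.4731 -0.1882  0.134 ]
spacers top
(516, 97) 0.134 [ 0.4977 -0.2758  0.134 ]
(546, 95) 0.134 [ 0.4928 -0.3262  0.134 ]
(574, 92) 0.134 [ 0.4902 -0.3739  0.134 ]
(586, 91) 0.134 [ 0.4886 -0.3943  0.134 ]
(606, 90) 0.134 [ 0.4847 -0.4279  0.134 ]
post top
(612, 90) 0.131 [ 0.4844 -0.439   0.131 ]
(634, 88) 0.131 [ 0.4817 -0.4767  0.131 ]
tray
(105, 180) 0.036 [0.512  0.4254 0.036 ]
(261, 156) 0.036 [0.5108 0.1596 0.036 ]
(268, 212) 0.036 [0.4061 0.1605 0.036 ]
box
(283, 140) 0.032 [0.5367 0.1184 0.032 ]
(353, 128) 0.032 [ 0.5387 -0.0056  0.032 ]
(367, 208) 0.032 [ 0.3859 -0.004   0.032 ]
(293, 221) 0.032 [0.3845 0.1216 0.032 ]
big collar
(490, 58) 0.05 [ 0.6267 -0.2717  0.05  ]
scene spacers
[ 0.4277 -0.306   0.134 ]
[ 0.4965 -0.283   0.134 ]
[ 0.4281 -0.36    0.134 ]
[ 0.4955 -0.3349  0.134 ]
[ 0.4284 -0.411   0.134 ]
[ 0.5003 -0.3991  0.134 ]
jar
[0.4414 0.5202 0.    ]
timer
[ 0.4422 -0.5976  0.024 ]
```

```bash
cat > plan.py <<'E'
from h import *
import sys,math
# usage plan.py x y z yawdeg(of tool y) [maxstep mm]
def tool():
    o=r.get_obs(); q=np.array(o['tcp_rot']); R=Ro.from_quat(q[[1,2,3,0]]).as_matrix()
    return o,R,math.degrees(math.atan2(R[1,1],R[0,1]))
if __name__=='__main__':
    o,R,yaw=tool(); p=np.array(o['ee_pos'])
    print('now',np.round(p,4),'yaw',round(yaw,2),'open',round(o['opening']*1000,1),'F',np.round(o['ft_force'],1),'t',round(o['time'],2),'tilt z',np.round(R[:,2],3))
    if len(sys.argv)>4:
        x,y,z,w=map(float,sys.argv[1:5]); ms=float(sys.argv[5]) if len(sys.argv)>5 else 38
        d=np.array([x,y,z])-p; dyaw=(w-yaw+90)%180-90
        n=max(1,math.ceil(np.linalg.norm(d)*1000/ms),math.ceil(abs(dyaw)/6.8))
        sp=round(-math.radians(dyaw)/n,3)
        out=[]
        for i in range(n):
            Ri=R@Ro.from_euler('z',sp*(i+.5)).as_matrix()   # mid
            Ri=R@Ro.from_euler('z',sp*i).as_matrix()
            out.append([int(round(v)) if n>1 and abs(v)>3 else round(v,1) for v in (Ri.T@d*1000/n)])
        print(n,'rows dp',out,'spin',sp)
E
python3 plan.py 0.48 -0.36 0.26 -4
```

```text
now [0.2403 0.5216 0.2133] yaw 65.26 open 85.1 F [ 0.   1.2 -0.8] t 0.15 tilt z [-0.001 -0.002 -1.   ]
25 rows dp [[-23, -28, np.float64(-1.8)], [-25, -27, np.float64(-1.8)], [-26, -26, np.float64(-1.8)], [-27, -24, np.float64(-1.8)], [-28, -23, np.float64(-1.8)], [-29, -22, np.float64(-1.8)], [-30, -20, np.float64(-1.8)], [-31, -19, np.float64(-1.8)], [-32, -17, np.float64(-1.8)], [-33, -16, np.float64(-1.8)], [-34, -14, np.float64(-1.8)], [-34, -12, np.float64(-1.8)], [-35, -11, np.float64(-1.8)], [-35, -9, np.float64(-1.8)], [-36, -7, np.float64(-1.8)], [-36, -6, np.float64(-1.8)], [-36, -4, np.float64(-1.8)], [-36, np.float64(-2.1), np.float64(-1.8)], [-37, np.float64(-0.4), np.float64(-1.8)], [-37, np.float64(1.4), np.float64(-1.8)], [-36, 3, np.float64(-1.8)], [-36, 5, np.float64(-1.8)], [-36, 7, np.float64(-1.8)], [-36, 8, np.float64(-1.8)], [-35, 10, np.float64(-1.8)]] spin 0.048
```

>>> {"name": "apply_moves", "arguments": {
  "jaw": [85,85,85,85,85,85,85,85,85,85,85,85,85,85,85,85,85,85,85,85],
  "dp": [
    [-23,-28,-2],
    [-25,-27,-2],
    [-26,-26,-2],
    [-27,-24,-2],
    [-28,-23,-2],
    [-29,-22,-2],
    [-30,-20,-2],
    [-31,-19,-2],
    [-32,-17,-2],
    [-33,-16,-2],
    [-34,-14,-2],
    [-34,-12,-2],
    [-35,-11,-2],
    [-35,-9,-2],
    [-36,-7,-2],
    [-36,-6,-2],
    [-36,-4,-2],
    [-36,-2,-2],
    [-37,0,-2],
    [-37,1,-2]
  ],
  "spin": [0.048,0.048,0.048,0.048,0.048,0.048,0.048,0.048,0.048,0.048,0.048,0.048,0.048,0.048,0.048,0.048,0.048,0.048,0.048,0.048],
  "grip_force": 40
}}

```text
time: 1.82
ee_pos: [0.4192, -0.2101, 0.2507]
tcp_rot: [0.0, 0.655, 0.756, 0.0]
ft_force: [1.2, -0.0, 0.0]
opening: 0.0849
```

```bash
sed -i 's/round(v,1) for/round(float(v),1) for/' plan.py; python3 plan.py 0.48 -0.36 0.26 -4
```

```text
now [ 0.4192 -0.2101  0.2507] yaw 8.21 open 84.9 F [ 1.2 -0.   0. ] t 1.82 tilt z [ 0.001  0.    -1.   ]
5 rows dp [[-31, 8, -1.9], [-31, 9, -1.9], [-31, 10, -1.9], [-30, 12, -1.9], [-30, 13, -1.9]] spin 0.043
```

>>> {"name": "apply_moves", "arguments": {
  "jaw": [85,85,85,85,85,85,85],
  "dp": [
    [-31,8,-2],
    [-31,9,-2],
    [-31,10,-2],
    [-30,12,-2],
    [-30,13,-2],
    [0,0,0],
    [0,0,0]
  ],
  "spin": [0.043,0.043,0.043,0.043,0.043,0,0]
}}

```text
time: 2.4
ee_pos: [0.4805, -0.3779, 0.2569]
tcp_rot: [-0.001, 0.74, 0.673, -0.0]
ft_force: [-0.3, 0.5, 0.3]
opening: 0.085
```

```bash
python3 plan.py; python3 -c "
from h import *
save('wrist','w1')"
```

```text
now [ 0.4805 -0.3779  0.2569] yaw -5.4 open 85.0 F [-0.3  0.5  0.3] t 2.4 tilt z [-0.001  0.    -1.   ]
```

View pics/w1.png

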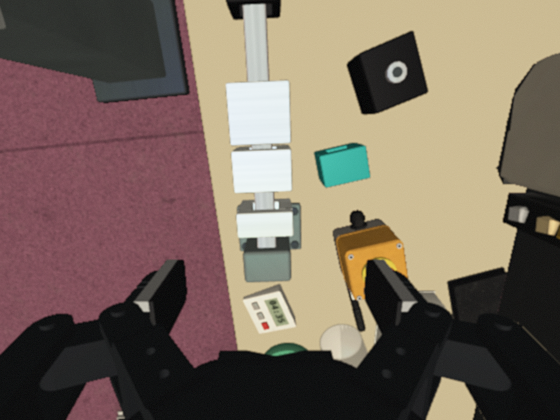

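```bash
python3 - <<'E'
from h import *
np.set_printoptions(precision=4,suppress=True)
o=r.get_obs(); C=cam('wrist',o)
im=cv2.imread('pics/w1.png'); g=im.min(2)
m=(g>205).astype(np.uint8); 
n,l,s,c=cv2.connectedComponentsWithStats(m)
for i in range(1,n):
    if s[i,4]>300: print(s[i])
for p in [(228,83),(290,81),(229,146),(289,144),(232,150),(291,148),(234,192),(291,192),(237,212),(293,210),(237,238),(293,237)]:
    print(p,onz(C,*p,.134))
print('bar',onz(C,246,70,.12),onz(C,268,70,.12),onz(C,246,15,.12),onz(C,266,15,.12),onz(C,256,210,.12),onz(C,274,210,.12))
print('post', onz(C,244,250,.131),onz(C,290,250,.131))
print('collar',onz(C,232,17,.128),onz(C,279,16,.128))
E
```

```text
[ 226   81   64   64 3760]
[ 232  150   59   43 2365]
[ 237  213   55   28 1260]
[244 292  51  40 588]
(228, 83) [ 0.4498 -0.2736  0.134 ]
(290, 81) [ 0.503 -0.277  0.134]
(229, 146) [ 0.4434 -0.3265  0.134 ]
(289, 144) [ 0.4979 -0.3298  0.134 ]
(232, 150) [ 0.4456 -0.3303  0.134 ]
(291, 148) [ 0.4994 -0.3335  0.134 ]
(234, 192) [ 0.4423 -0.3694  0.134 ]
(291, 192) [ 0.4961 -0.3745  0.134 ]
(237, 212) [ 0.4425 -0.3894  0.134 ]
(293, 210) [ 0.4966 -0.3924  0.134 ]
(237, 238) [ 0.4391 -0.4161  0.134 ]
(293, 237) [ 0.4945 -0.4203  0.134 ]
bar [ 0.4654 -0.2627  0.12  ] [ 0.485  -0.2646  0.12  ] [ 0.4706 -0.2199  0.12  ] [ 0.4876 -0.2215  0.12  ] [ 0.4598 -0.3931  0.12  ] [ 0.4779 -0.3949  0.12  ]
post [ 0.4439 -0.4309  0.131 ] [ 0.4904 -0.4353  0.131 ]
collar [ 0.4593 -0.2227  0.128 ] [ 0.4983 -0.2256  0.128 ]
```

>>> {"name": "apply_moves", "arguments": {
  "jaw": [85,85,85,85,85,85],
  "dp": [
    [35,0,0],
    [35,0,0],
    [30,0,0],
    [0,0,0],
    [0,0,0],
    [0,0,0]
  ],
  "spin": [0,0,0,0,0,0]
}}

```text
time: 2.95
ee_pos: [0.4867, -0.27, 0.2547]
tcp_rot: [-0.003, 0.739, 0.674, -0.001]
ft_force: [0.2, -0.5, 0.3]
opening: 0.0849
```

```bash
python3 plan.py; python3 -c "
from h import *
save('wrist','w2')"
```

```text
now [ 0.4867 -0.27    0.2547] yaw -5.21 open 84.9 F [ 0.2 -0.5  0.3] t 2.95 tilt z [-0.005  0.003 -1.   ]
```

View pics/w2.png

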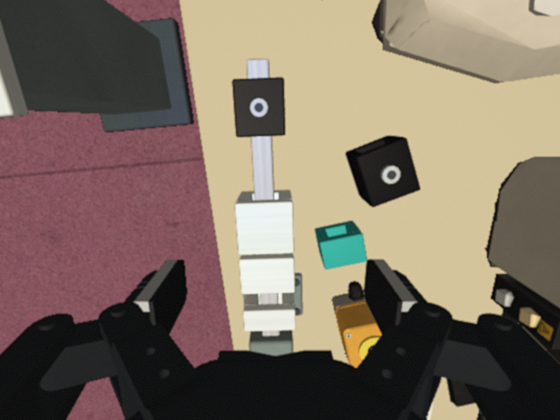

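```bash
python3 - <<'E'
from h import *
np.set_printoptions(precision=4,suppress=True)
o=r.get_obs(); C=cam('wrist',o)
print('end',onz(C,248,60,.12),onz(C,268,60,.12))
print('bar',onz(C,252,180,.12),onz(C,274,180,.12))
for p in [(234,79),(284,78),(234,135),(284,135)]: print(p,onz(C,*p,.128))
print('screw',onz(C,259,107,.134))
for p in [(237,202),(292,201),(238,252),(293,251)]: print(p,onz(C,*p,.134))
E
```

```text
end [ 0.4737 -0.1469  0.12  ] [ 0.4913 -0.1485  0.12  ]
bar [ 0.4652 -0.2537  0.12  ] [ 0.4866 -0.2557  0.12  ]
(234, 79) [ 0.4604 -0.1622  0.128 ]
(284, 78) [ 0.5038 -0.1655  0.128 ]
(234, 135) [ 0.4543 -0.2093  0.128 ]
(284, 135) [ 0.4998 -0.2135  0.128 ]
screw [ 0.4799 -0.1875  0.134 ]
(237, 202) [ 0.4499 -0.271   0.134 ]
(292, 201) [ 0.5022 -0.2747  0.134 ]
(238, 252) [ 0.4444 -0.3224  0.134 ]
(293, 251) [ 0.4992 -0.3262  0.134 ]
```

```bash
python3 plan.py .4797 -.188 .16 -4 20;  python3 -c "
from h import *
C=cam('wrist')
print(onz(C,203,130,0),onz(C,230,300,0))"
```

```text
now [ 0.4867 -0.2705  0.2548] yaw -5.25 open 85.3 F [-0.6  0.8  0.9] t 3.0 tilt z [-0.005  0.003 -1.   ]
7 rows dp [[12, -2.0, 14], [12, -2.0, 14], [12, -1.9, 14], [12, -1.9, 14], [12, -1.9, 14], [12, -1.8, 14], [12, -1.8, 14]] spin -0.003
[ 0.3965094  -0.20313205  0.        ] [ 0.39804539 -0.46001166  0.        ]
```

>>> {"name": "apply_moves", "arguments": {
  "jaw": [85,85,85,85,85,85,85,85,85],
  "dp": [
    [12,-2,14],
    [12,-2,14],
    [12,-2,14],
    [12,-2,14],
    [12,-2,14],
    [12,-2,14],
    [8,-2,8],
    [0,0,0],
    [0,0,0]
  ],
  "spin": [-0.003,-0.003,-0.003,-0.003,-0.003,-0.003,-0.003,0,0]
}}

```text
time: 3.75
ee_pos: [0.4795, -0.1959, 0.1605]
tcp_rot: [0.002, 0.734, 0.679, -0.002]
ft_force: [0.3, -1.1, -0.8]
opening: 0.0849
```

```bash
python3 plan.py .4797 -.188 .112 -4 10
```

```text
now [ 0.4795 -0.1959  0.1605] yaw -4.44 open 84.9 F [ 0.3 -1.1 -0.8] t 3.75 tilt z [-0.    -0.006 -1.   ]
5 rows dp [[1.6, -0.1, 10], [1.6, -0.1, 10], [1.6, -0.1, 10], [1.6, -0.1, 10], [1.6, -0.1, 10]] spin -0.002
```

Descend, close, wait, then a small lift.

>>> {"name": "apply_moves", "arguments": {
  "jaw": [85,85,85,85,85,85,40,40,40,40,40,40,40,40,40],
  "dp": [
    [2,0,10],
    [2,0,10],
    [2,0,10],
    [2,0,10],
    [1,0,9],
    [0,0,0],
    [0,0,0],
    [0,0,0],
    [0,0,0],
    [0,0,0],
    [0,0,0],
    [0,0,0],
    [0,0,0],
    [0,0,0],
    [0,0,0]
  ],
  "spin": [0,0,0,0,0,0,0,0,0,0,0,0,0,0,0],
  "grip_force": 40
}}

```text
time: 5.0
ee_pos: [0.487, -0.1961, 0.1144]
tcp_rot: [0.011, 0.736, 0.677, -0.001]
ft_force: [0.0, 0.3, -0.6]
opening: 0.0399
```

```bash
python3 plan.py; python3 -c "
from h import *
save('wrist','w3')"
```

```text
now [ 0.487  -0.1961  0.1144] yaw -4.71 open 39.9 F [ 0.   0.3 -0.6] t 5.0 tilt z [ 0.014 -0.017 -1.   ]
```

View pics/w3.png

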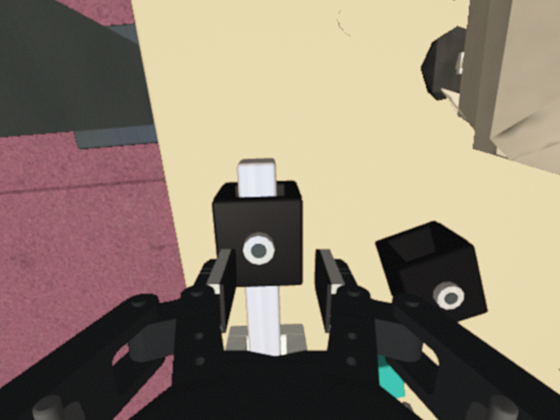

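```bash
python3 -c "
from h import *
np.set_printoptions(precision=4,suppress=True)
o=r.get_obs();C=cam('wrist',o)
R=Ro.from_quat(np.array(o['tcp_rot'])[[1,2,3,0]]).as_matrix(); p=np.array(o['ee_pos'])
for d in [(0,0,0),(0,.02,0),(0,-.02,0),(0,.02,.019),(0,-.02,.019),(.011,.02,.019)]: print(d,proj(C,p+R@np.array(d)))
print(o['opening'],o['q'])
for z in (.128,):
  for q in [(214,200),(301,200),(218,285),(302,284)]: print(onz(C,*q,z))
print(onz(C,259,249,.134))
print('end',onz(C,240,160,.12),onz(C,275,159,.12))
"
```

```text
(0, 0, 0) [274.7867 250.1112]
(0, 0.02, 0) [310.0957 250.0957]
(0, -0.02, 0) [239.4751 250.1266]
(0, 0.02, 0.019) [306.7216 237.6524]
(0, -0.02, 0.019) [242.8679 237.6795]
(0.011, 0.02, 0.019) [307.2387 220.9922]
0.03996589489692613 [-0.5095  0.2684  1.7818 -0.0093  1.0703 -0.4228]
[ 0.4599 -0.1604  0.128 ]
[ 0.5024 -0.1641  0.128 ]
[ 0.4553 -0.2074  0.128 ]
[ 0.5002 -0.211   0.128 ]
[ 0.4797 -0.1857  0.134 ]
end [ 0.4739 -0.1431  0.12  ] [ 0.4913 -0.1441  0.12  ]
```

```bash
python3 -c "
from h import *
a=save('scene','s3')[150:330,160:420]
cv2.imwrite('pics/s3c.png',cv2.resize(a[:,:,::-1],None,fx=3,fy=3,interpolation=2))
a=cv2.imread('pics/w3.png')[150:350,150:400]
a=np.clip(a.astype(float)*1.8+20,0,255).astype(np.uint8)
cv2.imwrite('pics/w3c.png',cv2.resize(a,None,fx=3,fy=3,interpolation=2))
"
```

```text
(no output)
```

View pics/s3c.png

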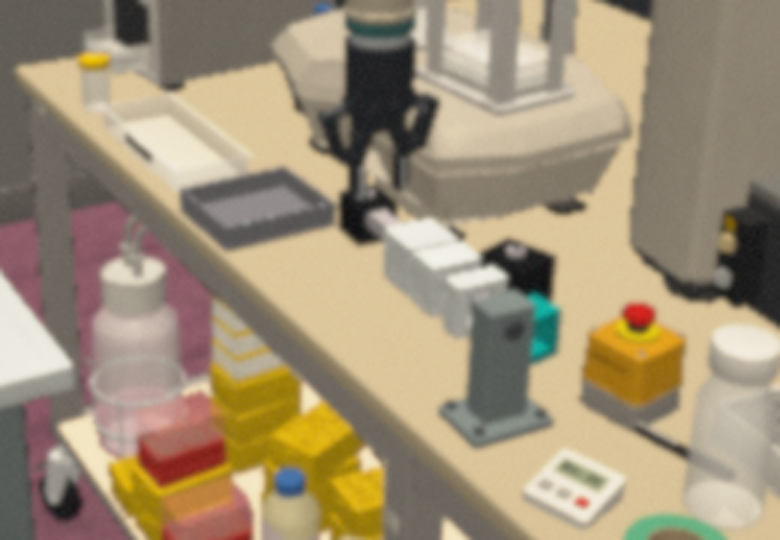

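View pics/w3c.png

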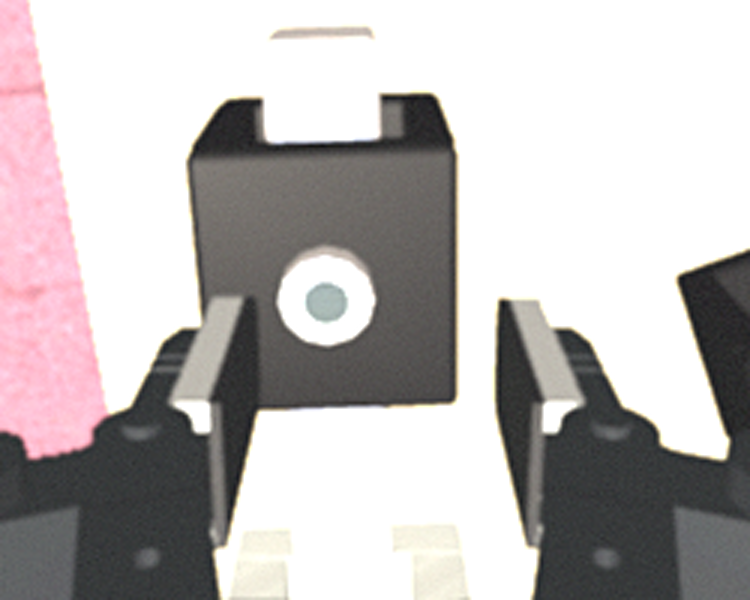

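```bash
python3 -c "
from h import *
np.set_printoptions(precision=4,suppress=True)
S=cam('scene');T=cam('top')
for i in range(4):
  o=r.get_obs(); R=Ro.from_quat(np.array(o['tcp_rot'])[[1,2,3,0]]).as_matrix(); p=np.array(o['ee_pos'])
  print(p,R[:,2],o['q'],o['ft_force'])
  if i<3: im=save('top' if i==0 else 'wrist','x%d'%i)
for d in [(0,-.02,.013),(0,-.02,-.018),(0,.02,-.018),(0,.02,.013)]: print((proj(S,p+R@np.array(d))-[160,150])*3, proj(T,p+R@np.array(d)))
a=cv2.imread('pics/x0.png')[165:275,250:400]; cv2.imwrite('pics/x0c.png',cv2.resize(a,None,fx=5,fy=5,interpolation=2))
"
```

```text
[ 0.4869 -0.1961  0.1143] [ 0.0142 -0.0173 -0.9997] [-0.5094  0.2685  1.7819 -0.0093  1.0703 -0.4227] [ 0.4496 -0.0458 -0.0494]
[ 0.4869 -0.1961  0.1143] [ 0.0141 -0.0172 -0.9998] [-0.5094  0.2686  1.7819 -0.0093  1.0703 -0.4227] [-0.0021 -0.759   0.6503]
[ 0.4869 -0.1961  0.1143] [ 0.0141 -0.0173 -0.9998] [-0.5094  0.2686  1.7819 -0.0093  1.0703 -0.4227] [-0.8711  0.0659  0.3943]
[ 0.4869 -0.1961  0.1142] [ 0.014  -0.0172 -0.9998] [-0.5094  0.2686  1.782  -0.0093  1.0703 -0.4227] [-0.1766 -0.3806  0.0508]
[360.3971 222.1127] [316.1226 218.9943]
[360.4551 195.751 ] [316.7589 215.5874]
[393.7771 189.073 ] [315.3582 206.651 ]
[393.4605 215.2171] [314.7536 210.1753]
```

View pics/x0c.png

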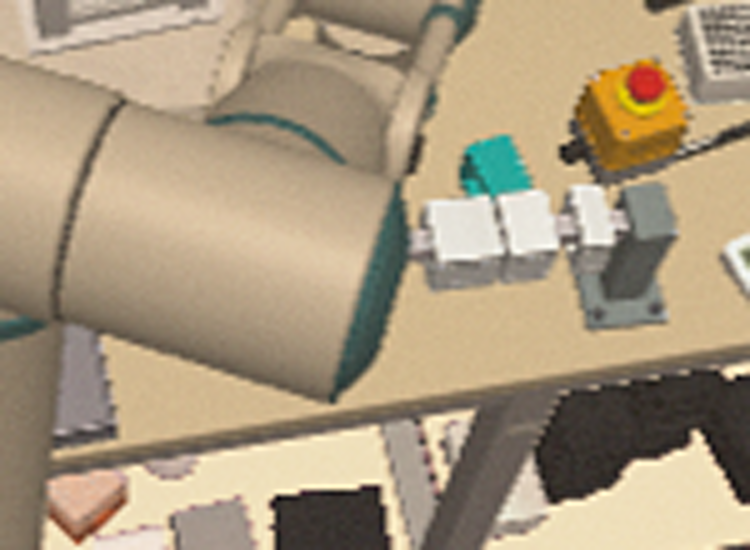

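```bash
python3 plan.py .480 -.186 .114 -4 10
```

```text
now [ 0.4869 -0.1961  0.1142] yaw -4.71 open 39.8 F [-0.2 -0.4  0.1] t 5.25 tilt z [ 0.014 -0.017 -1.   ]
2 rows dp [[5, -4, -0.0], [5, -4, -0.0]] spin -0.006
```

>>> {"name": "apply_moves", "arguments": {
  "jaw": [85,85,85,85,85,85,85,85],
  "dp": [
    [0,0,0],
    [0,0,0],
    [0,0,0],
    [0,0,0],
    [5,-4,0],
    [5,-4,0],
    [0,0,0],
    [0,0,0]
  ],
  "spin": [0,0,0,0,-0.006,-0.006,0,0]
}}

```text
time: 5.92
ee_pos: [0.4785, -0.184, 0.1136]
tcp_rot: [0.011, 0.731, 0.682, -0.001]
ft_force: [0.1, 1.0, -0.5]
opening: 0.0846
```

```bash
python3 plan.py .480 -.186 .078 -4 6
```

```text
now [ 0.4785 -0.184   0.1136] yaw -3.95 open 84.6 F [ 0.1  1.  -0.5] t 5.92 tilt z [ 0.013 -0.017 -1.   ]
6 rows dp [[-0.2, 0.2, 6], [-0.2, 0.2, 6], [-0.2, 0.2, 6], [-0.2, 0.2, 6], [-0.2, 0.2, 6], [-0.2, 0.2, 6]] spin 0.0
```

>>> {"name": "apply_moves", "arguments": {
  "jaw": [85,85,85,85,85,85,85,85],
  "dp": [
    [0,0,6],
    [0,0,6],
    [0,0,6],
    [0,0,6],
    [0,0,6],
    [0,0,6],
    [0,0,0],
    [0,0,0]
  ],
  "spin": [0,0,0,0,0,0,0,0]
}}

```text
time: 6.58
ee_pos: [0.4785, -0.1844, 0.0727]
tcp_rot: [0.01, 0.731, 0.682, -0.001]
ft_force: [-0.1, 1.3, -0.5]
opening: 0.085
```

```bash
python3 plan.py .480 -.186 .078 -4 6; python3 -c "
from h import *
save('wrist','w4')"
```

```text
now [ 0.4785 -0.1844  0.0727] yaw -3.95 open 85.0 F [-0.1  1.3 -0.5] t 6.58 tilt z [ 0.012 -0.016 -1.   ]
1 rows dp [[-1.5, 1.7, -5.3]] spin 0.001
```

View pics/w4.png

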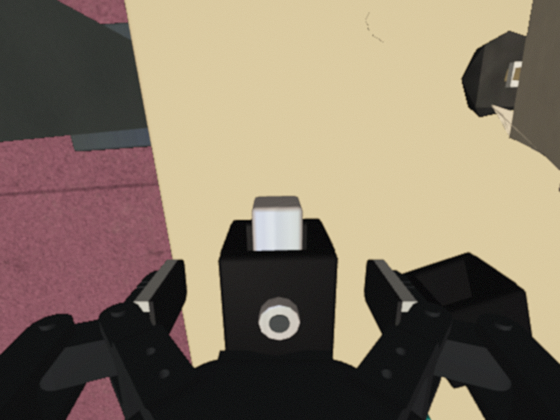

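>>> {"name": "apply_moves", "arguments": {
  "jaw": [38,38,38,38,38,38,38,38,38],
  "dp": [
    [0,0,0],
    [0,0,0],
    [0,0,0],
    [0,0,0],
    [0,0,0],
    [0,0,0],
    [0,0,0],
    [0,0,0],
    [0,0,0]
  ],
  "spin": [0,0,0,0,0,0,0,0,0],
  "grip_force": 50
}}

```text
time: 7.38
ee_pos: [0.4788, -0.1845, 0.0735]
tcp_rot: [0.01, 0.731, 0.682, -0.001]
ft_force: [-1.0, -0.2, -0.4]
opening: 0.0455
```

```bash
python3 plan.py; python3 -c "
from h import *
save('wrist','w5')"
```

```text
now [ 0.4788 -0.1845  0.0735] yaw -3.94 open 45.5 F [-1.  -0.2 -0.4] t 7.38 tilt z [ 0.013 -0.016 -1.   ]
```

View pics/w5.png

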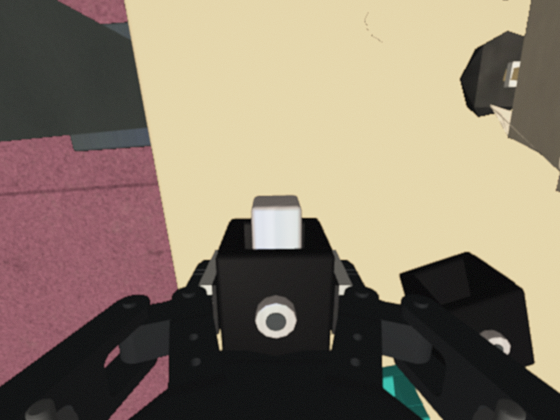

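>>> {"name": "apply_moves", "arguments": {
  "jaw": [38,38,38,38,38,38,38,38,38,38,38,38,38,38],
  "dp": [
    [0,0,-3],
    [0,0,-2],
    [0,0,0],
    [9,0,0],
    [9,0,0],
    [9,0,0],
    [9,0,0],
    [9,0,0],
    [9,0,0],
    [9,0,0],
    [9,0,0],
    [9,0,0],
    [0,0,0],
    [0,0,0]
  ],
  "spin": [0,0,0,0,0,0,0,0,0,0,0,0,0,0]
}}

```text
time: 8.6
ee_pos: [0.484, -0.0924, 0.0773]
tcp_rot: [0.009, 0.73, 0.683, -0.001]
ft_force: [0.0, 0.1, -1.7]
opening: 0.0456
```

```bash
python3 plan.py .488 -.075 .085 -4; python3 -c "
from h import *
save('wrist','w6')"
```

```text
now [ 0.484  -0.0924  0.0773] yaw -3.82 open 45.6 F [ 0.   0.1 -1.7] t 8.6 tilt z [ 0.012 -0.015 -1.   ]
1 rows dp [[17.6, 2.9, -7.9]] spin 0.003
```

View pics/w6.png

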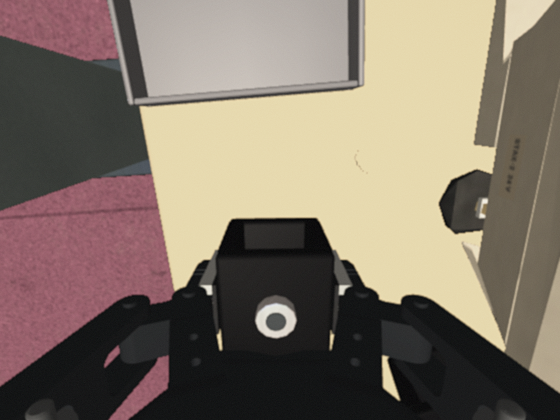

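>>> {"name": "apply_moves", "arguments": {
  "jaw": [38,38,38,38,38,38,38,38,38,38,38,38],
  "dp": [
    [8,1,0],
    [8,1,0],
    [0,0,10],
    [0,0,10],
    [0,0,10],
    [0,0,10],
    [0,0,10],
    [0,0,10],
    [0,0,7],
    [0,0,4],
    [0,0,0],
    [0,0,0]
  ],
  "spin": [0,0,0,0,0,0,0,0,0,0,0,0]
}}

```text
time: 9.65
ee_pos: [0.4922, -0.0753, 0.0042]
tcp_rot: [0.011, 0.732, 0.681, 0.001]
ft_force: [-0.2, -0.2, -1.3]
opening: 0.0458
```

```bash
python3 plan.py .488 -.075 -.008 -4; python3 -c "
from h import *
a=save('scene','s7')[150:330,160:420]
cv2.imwrite('pics/s7c.png',cv2.resize(a[:,:,::-1],None,fx=3,fy=3,interpolation=2))"
```

```text
now [ 0.4922 -0.0753  0.0042] yaw -4.1 open 45.8 F [-0.2 -0.2 -1.3] t 9.65 tilt z [ 0.017 -0.015 -1.   ]
1 rows dp [[0.2, -4.4, 12.1]] spin -0.002
```

View pics/s7c.png

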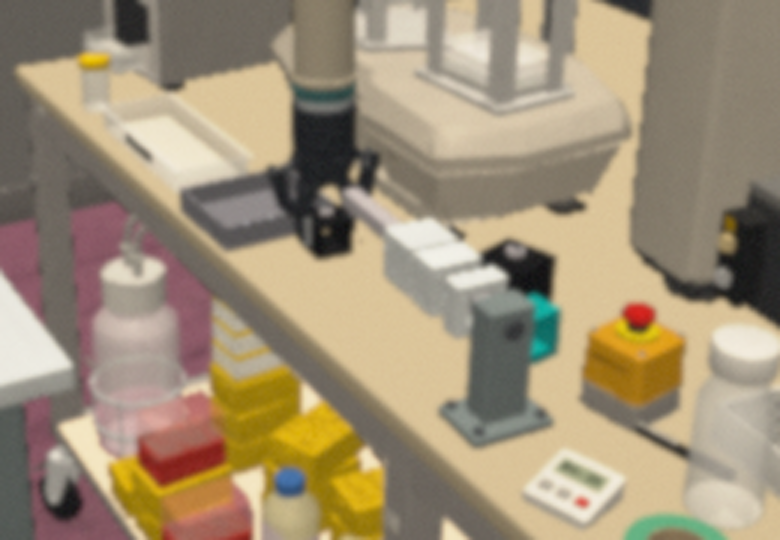

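Still about 10 mm up. Lower gently until contact.

>>> {"name": "apply_moves", "arguments": {
  "jaw": [38,38,38,38,38,38],
  "dp": [
    [0,0,3],
    [0,0,3],
    [0,0,2],
    [0,0,2],
    [0,0,0],
    [0,0,0]
  ],
  "spin": [0,0,0,0,0,0]
}}

```text
time: 10.2
ee_pos: [0.494, -0.076, -0.0049]
tcp_rot: [0.013, 0.732, 0.681, 0.002]
ft_force: [-0.2, -0.7, -2.3]
opening: 0.0455
```

>>> {"name": "apply_moves", "arguments": {
  "jaw": [38,38,38],
  "dp": [
    [0,0,2],
    [0,0,1],
    [0,0,0]
  ],
  "spin": [0,0,0]
}}

```text
time: 10.45
ee_pos: [0.4942, -0.0761, -0.008]
tcp_rot: [0.013, 0.732, 0.681, 0.002]
ft_force: [0.6, 0.4, -1.5]
opening: 0.0453
```

>>> {"name": "apply_moves", "arguments": {
  "jaw": [38,38],
  "dp": [
    [0,0,2],
    [0,0,0]
  ],
  "spin": [0,0]
}}

```text
time: 10.62
ee_pos: [0.4947, -0.0762, -0.0077]
tcp_rot: [0.014, 0.732, 0.681, 0.002]
ft_force: [-0.6, 0.3, -1.7]
opening: 0.0452
```

>>> {"name": "apply_moves", "arguments": {
  "jaw": [55,65,75,85,85,85,85,85],
  "dp": [
    [0,0,0],
    [0,0,0],
    [0,0,0],
    [0,0,0],
    [0,0,0],
    [0,0,0],
    [0,0,0],
    [0,0,0]
  ],
  "spin": [0,0,0,0,0,0,0,0]
}}

```text
time: 11.28
ee_pos: [0.4959, -0.0766, -0.0073]
tcp_rot: [0.015, 0.732, 0.681, 0.003]
ft_force: [0.1, -0.0, -0.1]
opening: 0.0851
```

```bash
python3 plan.py; python3 -c "
from h import *
o=r.get_obs(); print(o['q'],o['moment'])
save('wrist','w8')"
```

```text
now [ 0.4959 -0.0766 -0.0073] yaw -4.12 open 85.1 F [ 0.1 -0.  -0.1] t 11.28 tilt z [ 0.025 -0.018 -1.   ]
[-0.28438987  0.38787166  1.98779567 -0.01474629  0.73742187 -0.20146084] [-0.01082238  0.02901449  0.0222438 ]
```

View pics/w8.png

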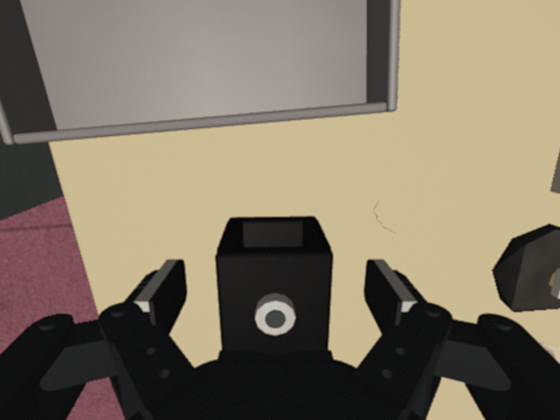

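>>> {"name": "apply_moves", "arguments": {
  "jaw": [85,85,85,85,85,85,85,85],
  "dp": [
    [0,0,-10],
    [0,0,-25],
    [0,0,-30],
    [0,0,-30],
    [0,0,-30],
    [0,0,-30],
    [0,0,-20],
    [0,0,0]
  ],
  "spin": [0,0,0,0,0,0,0,0]
}}

```text
time: 12.0
ee_pos: [0.4892, -0.0729, 0.1731]
tcp_rot: [0.011, 0.732, 0.681, 0.001]
ft_force: [1.1, -0.2, 0.6]
opening: 0.0848
```

```bash
python3 plan.py .4735 -.299 .18 -4 35; python3 -c "
from h import *
o=r.get_obs(); print(o['q'])"
```

```text
now [ 0.4892 -0.0729  0.1731] yaw -4.14 open 84.8 F [ 1.1 -0.2  0.6] t 12.0 tilt z [ 0.016 -0.015 -1.   ]
7 rows dp [[-32, 0.1, -0.5], [-32, 0.1, -0.5], [-32, 0.1, -0.5], [-32, 0.1, -0.5], [-32, 0.1, -0.5], [-32, 0.1, -0.5], [-32, 0.1, -0.5]] spin -0.0
[-0.28089628  0.17297102  1.7509682  -0.01066622  1.19769022 -0.20478736]
```

>>> {"name": "apply_moves", "arguments": {
  "jaw": [85,85,85,85,85,85,85,85,85],
  "dp": [
    [-30,0,0],
    [-35,0,0],
    [-35,0,0],
    [-35,0,0],
    [-35,0,0],
    [-30,0,0],
    [-15,0,0],
    [-5,0,0],
    [0,0,0]
  ],
  "spin": [0,0,0,0,0,0,0,0,0]
}}

```text
time: 12.75
ee_pos: [0.471, -0.2989, 0.1699]
tcp_rot: [0.008, 0.731, 0.683, 0.002]
ft_force: [0.2, -0.2, 0.3]
opening: 0.0848
```

```bash
python3 plan.py .4735 -.300 .071 -4 12; python3 -c "
from h import *
save('wrist','w9')"
```

```text
now [ 0.471  -0.2989  0.1699] yaw -3.88 open 84.8 F [ 0.2 -0.2  0.3] t 12.75 tilt z [ 0.014 -0.01  -1.   ]
9 rows dp [[-0.0, 0.1, 11], [-0.0, 0.1, 11], [-0.0, 0.1, 11], [-0.0, 0.1, 11], [-0.0, 0.1, 11], [-0.0, 0.1, 11], [-0.0, 0.1, 11], [-0.0, 0.1, 11], [-0.0, 0.1, 11]] spin 0.0
```

View pics/w9.png

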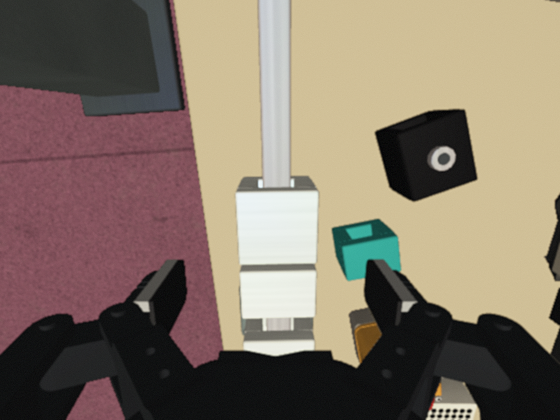

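>>> {"name": "apply_moves", "arguments": {
  "jaw": [85,85,85,85,85,85,85,85,85,85],
  "dp": [
    [0,0,11],
    [0,0,11],
    [0,0,11],
    [0,0,11],
    [0,0,11],
    [0,0,11],
    [0,0,11],
    [0,0,9],
    [0,0,6],
    [0,0,0]
  ],
  "spin": [0,0,0,0,0,0,0,0,0,0]
}}

```text
time: 13.63
ee_pos: [0.4721, -0.2801, 0.072]
tcp_rot: [0.003, 0.726, 0.688, 0.004]
ft_force: [0.2, 0.5, 0.3]
opening: 0.0853
```

```bash
python3 plan.py .473 -.300 .071 -4 12; python3 -c "
from h import *
save('wrist','w10')"
```

```text
now [ 0.4721 -0.2801  0.072 ] yaw -3.09 open 85.3 F [0.2 0.5 0.3] t 13.63 tilt z [ 0.011  0.002 -1.   ]
2 rows dp [[-10, 1.0, 0.5], [-10, 1.1, 0.5]] spin 0.008
```

View pics/w10.png

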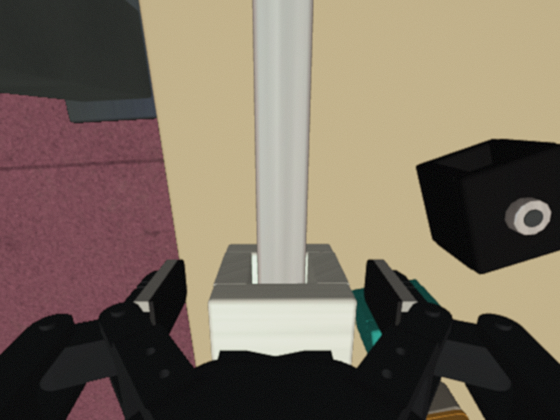

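>>> {"name": "apply_moves", "arguments": {
  "jaw": [85,85,85,85],
  "dp": [
    [-7,0.5,0.5],
    [-7,0.5,0.5],
    [-6,0.5,0],
    [0,0,0]
  ],
  "spin": [0.008,0.008,0,0]
}}

```text
time: 14.02
ee_pos: [0.4742, -0.3028, 0.0734]
tcp_rot: [0.006, 0.731, 0.682, 0.005]
ft_force: [-0.1, -0.2, 0.8]
opening: 0.0848
```

>>> {"name": "apply_moves", "arguments": {
  "jaw": [50,50,50,50,50,50,50],
  "dp": [
    [0,0,0],
    [0,0,0],
    [0,0,0],
    [0,0,0],
    [0,0,0],
    [0,0,0],
    [0,0,0]
  ],
  "spin": [0,0,0,0,0,0,0],
  "grip_force": 70
}}

```text
time: 14.6
ee_pos: [0.4743, -0.3048, 0.0745]
tcp_rot: [0.007, 0.732, 0.681, 0.005]
ft_force: [-1.0, -0.7, -0.4]
opening: 0.0554
```

```bash
python3 plan.py ; python3 -c "
from h import *
save('wrist','w11')"
```

```text
now [ 0.4743 -0.3048  0.0745] yaw -4.15 open 55.4 F [-1.  -0.7 -0.4] t 14.6 tilt z [ 0.016 -0.003 -1.   ]
```

View pics/w11.png

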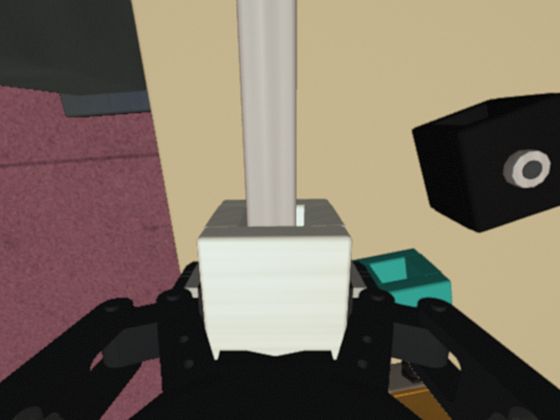

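>>> {"name": "apply_moves", "arguments": {
  "jaw": [50,50,50,50,50,50,50,50],
  "dp": [
    [0,-1,-2],
    [0,-1,-2],
    [8,0,0],
    [12,0,0],
    [12,0,0],
    [12,0,0],
    [12,0,0],
    [8,0,0]
  ],
  "spin": [0,0,0,0,0,0,0,0]
}}

```text
time: 15.32
ee_pos: [0.4754, -0.2333, 0.0773]
tcp_rot: [0.004, 0.733, 0.68, 0.005]
ft_force: [0.3, 0.3, -2.2]
opening: 0.0553
```

```bash
python3 plan.py .4855 -.110 .078 -4 12 ; python3 -c "
from h import *
save('wrist','w12')"
```

```text
now [ 0.4754 -0.2333  0.0773] yaw -4.26 open 55.3 F [ 0.3  0.3 -2.2] t 15.32 tilt z [ 0.013  0.001 -1.   ]
11 rows dp [[11, 0.1, -0.0], [11, 0.1, -0.0], [11, 0.1, -0.0], [11, 0.1, -0.0], [11, 0.1, -0.0], [11, 0.1, -0.0], [11, 0.1, -0.0], [11, 0.1, -0.0], [11, 0.1, -0.0], [11, 0.1, -0.0], [11, 0.1, -0.0]] spin -0.0
```

View pics/w12.png

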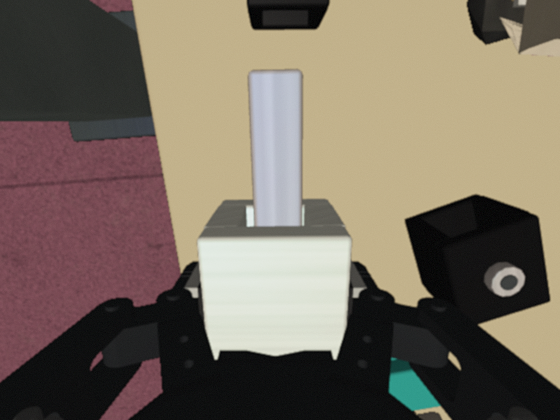

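>>> {"name": "apply_moves", "arguments": {
  "jaw": [50,50,50,50,50,50,50,50,50,50,50],
  "dp": [
    [8,0,0],
    [12,0,0],
    [12,0,0],
    [12,0,0],
    [12,0,0],
    [12,0,0],
    [12,0,0],
    [12,0,0],
    [12,0,-1],
    [12,0,-1],
    [10,0,0]
  ],
  "spin": [0,0,0,0,0,0,0,0,0,0,0]
}}

```text
time: 16.28
ee_pos: [0.4851, -0.0929, 0.0799]
tcp_rot: [0.004, 0.732, 0.681, 0.005]
ft_force: [0.7, -0.7, -2.1]
opening: 0.0555
```

```bash
python3 plan.py .45 0.03 .14 -4 35 ; python3 -c "
from h import *
save('wrist','w13')"
```

```text
now [ 0.4851 -0.0929  0.0799] yaw -4.18 open 55.5 F [ 0.7 -0.7 -2.1] t 16.28 tilt z [ 0.014  0.001 -1.   ]
5 rows dp [[24, -9, -12], [24, -9, -12], [24, -9, -12], [24, -9, -12], [24, -9, -12]] spin -0.001
```

View pics/w13.png

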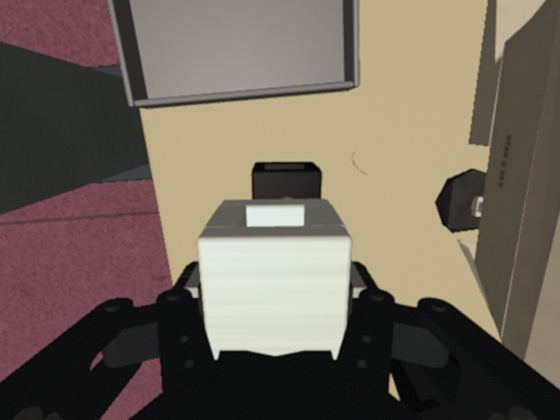

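```bash
python3 plan.py .4615 0.030 .085 -2 35; python3 -c "
from h import *
C=cam('wrist'); print(onz(C,203,238,.139),onz(C,349,238,.139))
print([onz(C,*p,.032) for p in [(133,104),(358,86)]])"
```

```text
now [ 0.4848 -0.0911  0.0798] yaw -4.16 open 55.5 F [-0.7  2.1 -2. ] t 16.33 tilt z [ 0.013  0.003 -1.   ]
4 rows dp [[30, -8, -1.3], [30, -8, -1.3], [30, -7, -1.3], [30, -7, -1.3]] spin -0.009
[ 0.46120002 -0.05852599  0.139     ] [ 0.51232985 -0.06252879  0.139     ]
[array([ 0.40069969, -0.00397971,  0.032     ]), array([ 0.54486538, -0.00354093,  0.032     ])]
```

>>> {"name": "apply_moves", "arguments": {
  "jaw": [50,50,50,50,50,50,50],
  "dp": [
    [20,-4,-2],
    [25,-6,-2],
    [25,-6,-2],
    [25,-6,-1],
    [18,-6,0],
    [8,-2,0],
    [0,0,0]
  ],
  "spin": [-0.009,-0.009,-0.009,-0.009,0,0,0]
}}

```text
time: 16.92
ee_pos: [0.4614, 0.0367, 0.0869]
tcp_rot: [0.006, 0.719, 0.695, 0.006]
ft_force: [0.9, -0.9, -2.6]
opening: 0.0555
```

```bash
python3 plan.py .465 0.030 .03 -2 10 ; python3 -c "
from h import *
save('wrist','w14')"
```

```text
now [0.4614 0.0367 0.0869] yaw -1.91 open 55.5 F [ 0.9 -0.9 -2.6] t 16.92 tilt z [ 0.016  0.    -1.   ]
6 rows dp [[-1.1, 0.5, 9], [-1.1, 0.5, 9], [-1.1, 0.5, 9], [-1.1, 0.5, 9], [-1.1, 0.5, 9], [-1.1, 0.5, 9]] spin 0.0
```

View pics/w14.png

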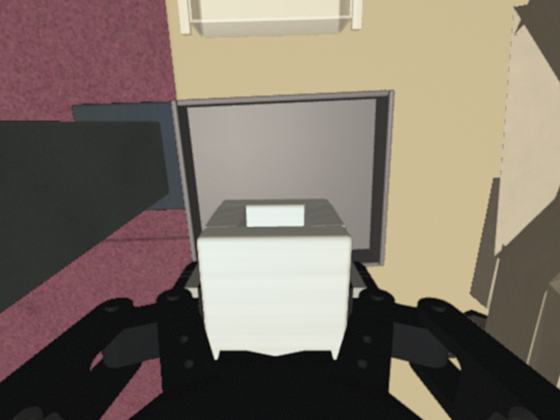

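```bash
python3 -c "
from h import *
np.set_printoptions(precision=4,suppress=True)
C=cam('wrist')
for p in [(174,102),(392,91),(384,264)]: print('box',onz(C,*p,.032))
print('tray',onz(C,187,30,.036),onz(C,356,28,.036))"
```

```text
box [0.3987 0.1203 0.032 ]
box [0.543  0.1224 0.032 ]
box [ 0.5461 -0.0037  0.032 ]
tray [0.4131 0.1611 0.036 ] [0.5165 0.1591 0.036 ]
```

>>> {"name": "apply_moves", "arguments": {
  "jaw": [50,50,50,50,50,50,50,50],
  "dp": [
    [-3,3,0],
    [-3,3,8],
    [0,0,10],
    [0,0,10],
    [0,0,10],
    [0,0,10],
    [0,0,8],
    [0,0,0]
  ],
  "spin": [0,0,0,0,0,0,0,0]
}}

```text
time: 17.63
ee_pos: [0.4772, 0.0198, 0.0276]
tcp_rot: [0.01, 0.723, 0.691, 0.008]
ft_force: [-2.3, 10.1, 9.1]
opening: 0.0558
```

```bash
python3 plan.py .468 0.030 .002 -2 8
```

```text
now [0.4772 0.0198 0.0276] yaw -2.54 open 55.8 F [-2.3 10.1  9.1] t 17.63 tilt z [ 0.025 -0.003 -1.   ]
4 rows dp [[2.4, -2.6, 6], [2.5, -2.6, 6], [2.5, -2.6, 6], [2.5, -2.6, 6]] spin -0.002
```

>>> {"name": "apply_moves", "arguments": {
  "jaw": [50,50,50,50],
  "dp": [
    [0,0,-10],
    [5,-3,-5],
    [5,-3,0],
    [0,0,0]
  ],
  "spin": [0,0,0,0]
}}

```text
time: 17.97
ee_pos: [0.4723, 0.0276, 0.0406]
tcp_rot: [0.009, 0.725, 0.689, 0.007]
ft_force: [-0.3, 0.3, -1.4]
opening: 0.0555
```

```bash
python3 plan.py .468 0.032 .002 -2 8
```

```text
now [0.4723 0.0276 0.0406] yaw -2.88 open 55.5 F [-0.3  0.3 -1.4] t 17.97 tilt z [ 0.023 -0.003 -1.   ]
5 rows dp [[0.9, -1.1, 8], [0.9, -1.1, 8], [0.9, -1.1, 8], [0.9, -1.1, 8], [0.9, -1.1, 8]] spin -0.003
```

>>> {"name": "apply_moves", "arguments": {
  "jaw": [50,50,50,50],
  "dp": [
    [3,-1,0],
    [3,-1,5],
    [2,-1,6],
    [1,0,6]
  ],
  "spin": [0,0,0,0]
}}

```text
time: 18.3
ee_pos: [0.4705, 0.0371, 0.0226]
tcp_rot: [0.01, 0.725, 0.689, 0.008]
ft_force: [-0.5, 0.1, -2.3]
opening: 0.055
```

```bash
python3 plan.py .468 0.032 .002 -2 8
```

```text
now [0.4705 0.0371 0.0226] yaw -2.87 open 55.0 F [-0.5  0.1 -2.3] t 18.3 tilt z [ 0.026 -0.004 -1.   ]
3 rows dp [[-1.7, -0.9, 7], [-1.7, -0.9, 7], [-1.7, -1.0, 7]] spin -0.005
```

>>> {"name": "apply_moves", "arguments": {
  "jaw": [50,50,50,50],
  "dp": [
    [-1,-1,7],
    [-1,-1,7],
    [0,-1,4],
    [0,0,0]
  ],
  "spin": [0,0,0,0]
}}

```text
time: 18.63
ee_pos: [0.4668, 0.0357, 0.001]
tcp_rot: [0.009, 0.724, 0.69, 0.007]
ft_force: [-1.1, 0.7, 10.8]
opening: 0.0556
```

```bash
python3 plan.py .468 0.032 .002 -2 8
```

```text
now [0.4668 0.0357 0.001 ] yaw -2.8 open 55.6 F [-1.1  0.7 10.8] t 18.63 tilt z [ 0.023 -0.004 -1.   ]
1 rows dp [[-3.6, 1.4, -1.0]] spin -0.014
```

Touched the floor (10.8 N up, at expected z ≈ 0). Release and lift.

>>> {"name": "apply_moves", "arguments": {
  "jaw": [62,70,80,85,85,85,85,85,85,85,85,85],
  "dp": [
    [0,0,0],
    [0,0,0],
    [0,0,0],
    [0,0,0],
    [0,0,-8],
    [0,0,-15],
    [0,0,-25],
    [0,0,-30],
    [0,0,-35],
    [0,0,-35],
    [0,0,-20],
    [0,0,0]
  ],
  "spin": [0,0,0,0,0,0,0,0,0,0,0,0]
}}

```text
time: 19.63
ee_pos: [0.4618, 0.0358, 0.1792]
tcp_rot: [0.009, 0.724, 0.689, 0.007]
ft_force: [0.3, 0.8, -1.2]
opening: 0.085
```

```bash
python3 plan.py .470 -0.353 .17 -4 35;  python3 -c "
from h import *
save('wrist','w15')"
```

```text
now [0.4618 0.0358 0.1792] yaw -2.85 open 85.0 F [ 0.3  0.8 -1.2] t 19.63 tilt z [ 0.022 -0.004 -1.   ]
12 rows dp [[-32, 2.3, 0.9], [-32, 2.3, 0.9], [-32, 2.4, 0.9], [-32, 2.5, 0.9], [-32, 2.5, 0.9], [-32, 2.6, 0.9], [-32, 2.7, 0.9], [-32, 2.7, 0.9], [-32, 2.8, 0.9], [-32, 2.9, 0.9], [-32, 2.9, 0.9], [-32, 3.0, 0.9]] spin 0.002
```

View pics/w15.png

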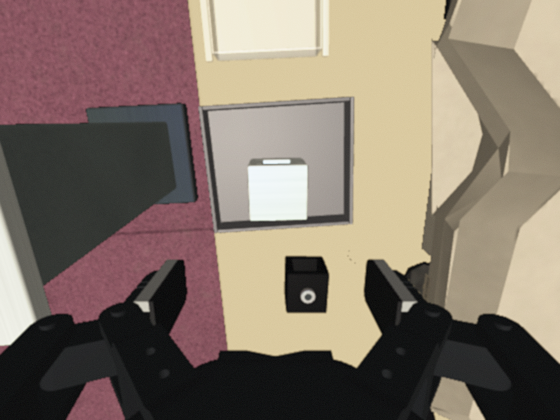

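>>> {"name": "apply_moves", "arguments": {
  "jaw": [85,85,85,85,85,85,85,85,85,85,85,85,85,85,85],
  "dp": [
    [-15,1,0],
    [-32,2,0],
    [-33,2,1],
    [-33,2,1],
    [-33,2,1],
    [-33,2,1],
    [-33,2,1],
    [-33,2,1],
    [-33,2,1],
    [-33,2,1],
    [-33,3,1],
    [-20,3,1],
    [-10,2,0],
    [-5,1,0],
    [0,0,0]
  ],
  "spin": [0.002,0.002,0.002,0.002,0.002,0.002,0.002,0.002,0.002,0.002,0,0,0,0,0]
}}

```text
time: 20.93
ee_pos: [0.4536, -0.3535, 0.1466]
tcp_rot: [-0.009, 0.731, 0.683, 0.004]
ft_force: [0.4, 0.4, -0.4]
opening: 0.085
```

```bash
python3 plan.py .469 -0.352 .072 -4 12;  python3 -c "
from h import *
save('wrist','w16')"
```

```text
now [ 0.4536 -0.3535  0.1466] yaw -3.87 open 85.0 F [ 0.4  0.4 -0.4] t 20.93 tilt z [-0.006  0.018 -1.   ]
7 rows dp [[0.2, 2.3, 11], [0.2, 2.3, 11], [0.2, 2.3, 11], [0.2, 2.3, 11], [0.2, 2.3, 11], [0.2, 2.3, 11], [0.2, 2.3, 11]] spin 0.0
```

View pics/w16.png

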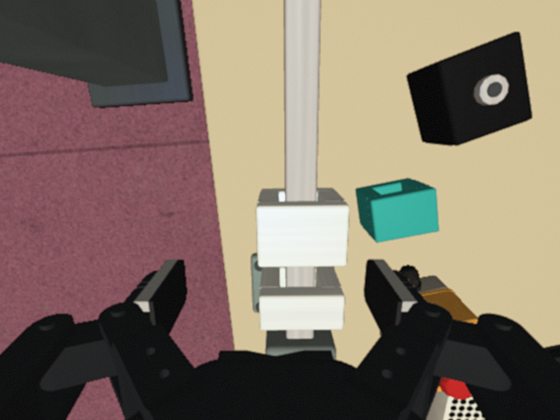

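```bash
cat > m.py <<'E'
from h import *
import sys
np.set_printoptions(precision=4,suppress=True)
o=r.get_obs();C=cam(sys.argv[1],o)
for a in sys.argv[2:]:
    u,v,z=map(float,a.split(',')); print(a,onz(C,u,v,z))
E
python3 m.py wrist 258,207,.134 348,205,.134 258,266,.134 345,265,.134 261,290,.134 343,289,.134 261,329,.134 342,329,.134
```

```text
258,207,.134 [ 0.4449 -0.33    0.134 ]
348,205,.134 [ 0.4976 -0.3323  0.134 ]
258,266,.134 [ 0.4418 -0.3678  0.134 ]
345,265,.134 [ 0.4956 -0.3705  0.134 ]
261,290,.134 [ 0.4424 -0.3845  0.134 ]
343,289,.134 [ 0.4942 -0.387   0.134 ]
261,329,.134 [ 0.4401 -0.4131  0.134 ]
342,329,.134 [ 0.4933 -0.4164  0.134 ]
```

>>> {"name": "apply_moves", "arguments": {
  "jaw": [85,85,85,85],
  "dp": [
    [0,5,0],
    [0,5,0],
    [0,4,0],
    [0,0,0]
  ],
  "spin": [0,0,0,0]
}}

```text
time: 21.32
ee_pos: [0.4688, -0.3479, 0.1466]
tcp_rot: [-0.011, 0.729, 0.684, 0.005]
ft_force: [0.2, -0.3, 0.5]
opening: 0.0851
```

```bash
python3 plan.py .469 -0.352 .072 -4 12
```

```text
now [ 0.4688 -0.3479  0.1466] yaw -3.61 open 85.1 F [ 0.2 -0.3  0.5] t 21.32 tilt z [-0.007  0.022 -1.   ]
7 rows dp [[-0.8, 0.2, 11], [-0.8, 0.2, 11], [-0.8, 0.2, 11], [-0.8, 0.2, 11], [-0.8, 0.2, 11], [-0.8, 0.2, 11], [-0.8, 0.2, 11]] spin 0.001
```

>>> {"name": "apply_moves", "arguments": {
  "jaw": [85,85,85,85],
  "dp": [
    [-1,0,11],
    [-1,0,11],
    [-1,0,11],
    [0,0,6]
  ],
  "spin": [0,0,0,0]
}}

```text
time: 21.65
ee_pos: [0.4702, -0.3487, 0.1065]
tcp_rot: [-0.008, 0.728, 0.686, 0.005]
ft_force: [0.5, -0.2, -0.0]
opening: 0.0846
```

```bash
python3 plan.py .470 -0.351 .073 -4 12
```

```text
now [ 0.4702 -0.3487  0.1065] yaw -3.39 open 84.6 F [ 0.5 -0.2 -0. ] t 21.65 tilt z [-0.004  0.019 -1.   ]
3 rows dp [[-1.0, 0.0, 11], [-1.0, 0.0, 11], [-1.0, 0.0, 11]] spin 0.004
```

>>> {"name": "apply_moves", "arguments": {
  "jaw": [85,85,85,85],
  "dp": [
    [-1,0,11],
    [-1,0,10],
    [-1,0,8],
    [0,0,3]
  ],
  "spin": [0.004,0.004,0.004,0]
}}

```text
time: 21.98
ee_pos: [0.4681, -0.3494, 0.0693]
tcp_rot: [-0.011, 0.732, 0.681, 0.005]
ft_force: [0.4, -0.1, 0.3]
opening: 0.0853
```

```bash
python3 plan.py .470 -0.351 .073 -4 12;  python3 -c "
from h import *
save('wrist','w17')"
```

```text
now [ 0.4681 -0.3494  0.0693] yaw -4.1 open 85.3 F [ 0.4 -0.1  0.3] t 21.98 tilt z [-0.007  0.023 -1.   ]
1 rows dp [[-1.3, 1.9, -3.8]] spin -0.002
```

View pics/w17.png

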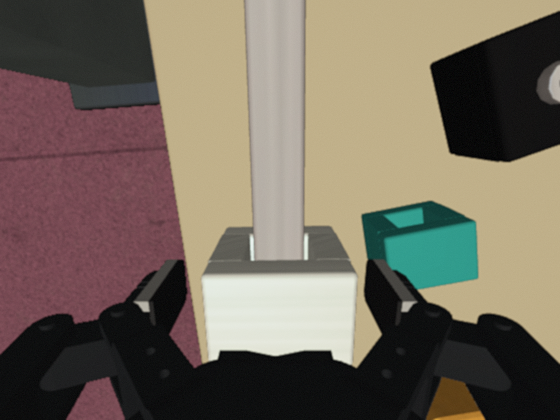

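>>> {"name": "apply_moves", "arguments": {
  "jaw": [50,50,50,50,50,50,50],
  "dp": [
    [0,1,-2],
    [0,0,-1],
    [0,0,0],
    [0,0,0],
    [0,0,0],
    [0,0,0],
    [0,0,0]
  ],
  "spin": [0,0,0,0,0,0,0],
  "grip_force": 70
}}

```text
time: 22.62
ee_pos: [0.4699, -0.3502, 0.0738]
tcp_rot: [-0.01, 0.732, 0.681, 0.005]
ft_force: [-0.5, -0.4, -1.1]
opening: 0.0555
```

```bash
python3 plan.py;  python3 -c "
from h import *
save('wrist','w18')"
```

```text
now [ 0.4699 -0.3502  0.0738] yaw -4.11 open 55.5 F [-0.5 -0.4 -1.1] t 22.62 tilt z [-0.006  0.021 -1.   ]
```

View pics/w18.png

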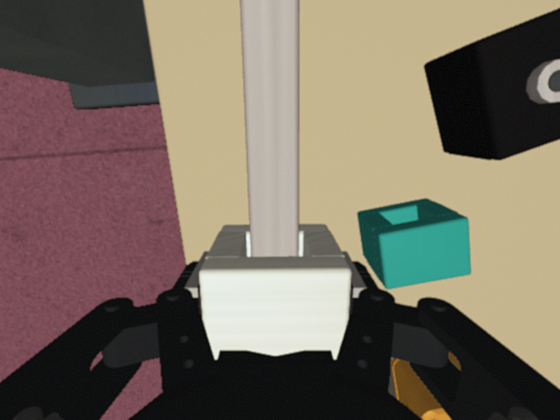

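>>> {"name": "apply_moves", "arguments": {
  "jaw": [50,50,50,50,50,50,50,50,50,50],
  "dp": [
    [0,0,-2],
    [0,0,-1.5],
    [8,0,0],
    [13,0,0.3],
    [13,0,0.3],
    [13,0,0.3],
    [13,0,0.3],
    [13,0,0.3],
    [10,0,0.3],
    [5,0,0]
  ],
  "spin": [0,0,0,0,0,0,0,0,0,0]
}}

```text
time: 23.5
ee_pos: [0.4757, -0.2517, 0.0774]
tcp_rot: [-0.011, 0.732, 0.681, 0.005]
ft_force: [-0.4, -0.2, -0.6]
opening: 0.0552
```

```bash
python3 plan.py .4855 -.11 .078 -4 13;  python3 -c "
from h import *
save('wrist','w19')"
```

```text
now [ 0.4757 -0.2517  0.0774] yaw -4.11 open 55.2 F [-0.4 -0.2 -0.6] t 23.5 tilt z [-0.007  0.024 -1.   ]
11 rows dp [[13, -0.0, 0.2], [13, -0.0, 0.2], [13, -0.0, 0.2], [13, -0.0, 0.2], [13, -0.0, 0.2], [13, -0.0, 0.2], [13, -0.0, 0.2], [13, -0.0, 0.2], [13, -0.0, 0.2], [13, -0.0, 0.2], [13, -0.0, 0.2]] spin -0.0
```

View pics/w19.png

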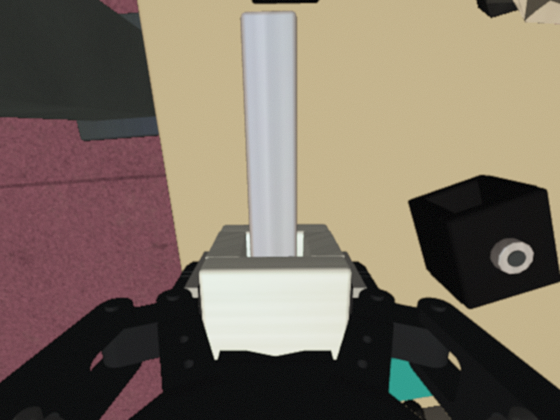

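>>> {"name": "apply_moves", "arguments": {
  "jaw": [50,50,50,50,50,50,50,50,50,50,50,50,50],
  "dp": [
    [10,0,0],
    [13,0,0.2],
    [13,0,0.2],
    [13,0,0.2],
    [13,0,0.2],
    [13,0,0.2],
    [13,0,0.2],
    [13,0,0.2],
    [13,0,0.2],
    [13,0,0.2],
    [13,0,-2],
    [13,0,-5],
    [5,0,-5]
  ],
  "spin": [0,0,0,0,0,0,0,0,0,0,0,0,0]
}}

```text
time: 24.63
ee_pos: [0.4864, -0.0767, 0.0908]
tcp_rot: [-0.012, 0.732, 0.681, 0.005]
ft_force: [-0.5, 0.4, -1.5]
opening: 0.0551
```

```bash
python3 plan.py .45 .21 .14 -4 35;  python3 -c "
from h import *
save('wrist','w20')"
```

```text
now [ 0.4864 -0.0767  0.0908] yaw -4.11 open 55.1 F [-0.5  0.4 -1.5] t 24.63 tilt z [-0.009  0.025 -1.   ]
9 rows dp [[32, -6, -5], [32, -6, -5], [32, -6, -5], [32, -6, -5], [32, -6, -5], [32, -6, -5], [32, -6, -5], [32, -6, -5], [32, -6, -5]] spin -0.0
```

View pics/w20.png

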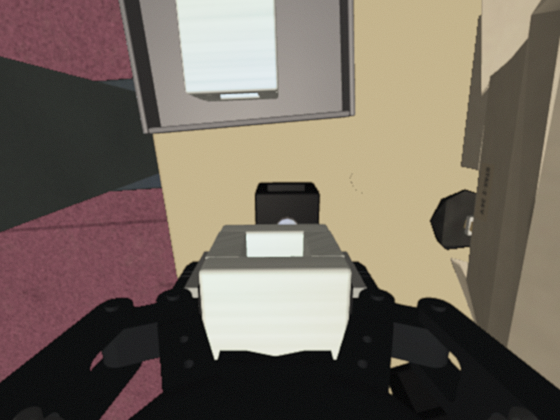

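```bash
sed -i 's/dyaw=(w-yaw+90)%180-90/dyaw=(w-yaw+180)%360-180/' plan.py; python3 plan.py .463 .28 .14 86 25
```

```text
now [ 0.487  -0.0766  0.0919] yaw -4.08 open 55.5 F [-0.6  0.7 -1.3] t 24.68 tilt z [-0.007  0.025 -1.   ]
15 rows dp [[24, -3, -2.6], [24, -0.8, -2.6], [24, 1.7, -2.6], [24, 4, -2.6], [23, 7, -2.6], [22, 9, -2.6], [21, 11, -2.6], [20, 13, -2.6], [18, 15, -2.6], [17, 17, -2.6], [15, 19, -2.6], [13, 20, -2.6], [10, 22, -2.6], [8, 22, -2.6], [6, 23, -2.6]] spin -0.105
```

>>> {"name": "apply_moves", "arguments": {
  "jaw": [50,50,50,50,50,50,50,50,50,50,50,50,50,50,50,50],
  "dp": [
    [15,-2,-12],
    [24,-1,-12],
    [24,2,-10],
    [24,4,-6],
    [23,7,0],
    [22,9,0],
    [21,11,0],
    [20,13,0],
    [18,15,0],
    [17,17,0],
    [15,19,0],
    [13,20,0],
    [10,22,0],
    [8,18,0],
    [3,12,0],
    [0,0,0]
  ],
  "spin": [-0.105,-0.105,-0.105,-0.105,-0.105,-0.105,-0.105,-0.105,-0.105,-0.105,-0.105,-0.105,-0.105,-0.1,-0.07,0]
}}

```text
time: 26.02
ee_pos: [0.454, 0.2668, 0.1434]
tcp_rot: [0.003, 0.016, 1.0, 0.009]
ft_force: [0.4, 0.8, -1.4]
opening: 0.0552
```

```bash
python3 plan.py .465 .28 .08 90 25;  python3 -c "
from h import *
save('wrist','w21')"
```

```text
now [0.454  0.2668 0.1434] yaw 88.17 open 55.2 F [ 0.4  0.8 -1.4] t 26.02 tilt z [ 0.007  0.018 -1.   ]
3 rows dp [[-3, 4, 21], [-3, 4, 21], [-3, 4, 21]] spin -0.011
```

View pics/w21.png

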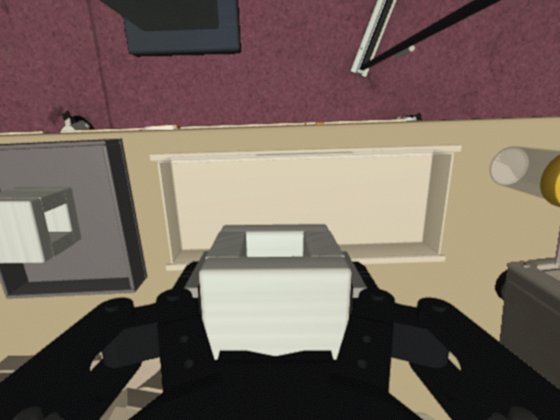

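```bash
python3 m.py wrist 152,157,.036 460,148,.036 167,268,.036 444,258,.036 203,268,.203 349,266,.203
```

```text
152,157,.036 [0.4102 0.1621 0.036 ]
460,148,.036 [0.4123 0.429  0.036 ]
167,268,.036 [0.5162 0.1606 0.036 ]
444,258,.036 [0.5172 0.4282 0.036 ]
203,268,.203 [0.4323 0.2389 0.203 ]
349,266,.203 [0.4337 0.2913 0.203 ]
```

>>> {"name": "apply_moves", "arguments": {
  "jaw": [50,50,50,50,50,50],
  "dp": [
    [-4,4,5],
    [-4,5,10],
    [-1,4,14],
    [0,0,14],
    [0,0,14],
    [0,0,6]
  ],
  "spin": [-0.01,-0.01,0,0,0,0]
}}

```text
time: 26.57
ee_pos: [0.469, 0.2764, 0.077]
tcp_rot: [0.006, 0.011, 1.0, 0.008]
ft_force: [-0.2, -0.2, -1.0]
opening: 0.0551
```

```bash
python3 plan.py .465 .285 .02 90 10
```

```text
now [0.469  0.2764 0.077 ] yaw 88.72 open 55.1 F [-0.2 -0.2 -1. ] t 26.57 tilt z [ 0.012  0.016 -1.   ]
6 rows dp [[0.8, 1.3, 10], [0.8, 1.3, 10], [0.8, 1.3, 10], [0.8, 1.3, 10], [0.8, 1.3, 10], [0.8, 1.3, 10]] spin -0.004
```

>>> {"name": "apply_moves", "arguments": {
  "jaw": [50,50,50,50,50,50],
  "dp": [
    [1,0,10],
    [1,0,10],
    [1,0,10],
    [1,0,10],
    [1,0,8],
    [0,0,3]
  ],
  "spin": [0,0,0,0,0,0]
}}

```text
time: 27.07
ee_pos: [0.4668, 0.273, 0.0195]
tcp_rot: [0.005, 0.016, 1.0, 0.006]
ft_force: [-0.2, -0.7, -0.6]
opening: 0.0552
```

```bash
python3 plan.py .465 .285 -.001 90 10
```

```text
now [0.4668 0.273  0.0195] yaw 88.22 open 55.2 F [-0.2 -0.7 -0.6] t 27.07 tilt z [ 0.01   0.013 -1.   ]
3 rows dp [[0.8, 4, 7], [0.7, 4, 7], [0.7, 4, 7]] spin -0.01
```

>>> {"name": "apply_moves", "arguments": {
  "jaw": [50,50,50,50],
  "dp": [
    [0,0,6],
    [0,0,6],
    [0,0,5],
    [0,0,2]
  ],
  "spin": [0,0,0,0]
}}

```text
time: 27.4
ee_pos: [0.4683, 0.2727, -0.0012]
tcp_rot: [0.005, 0.016, 1.0, 0.006]
ft_force: [0.1, 0.4, -0.9]
opening: 0.0556
```

>>> {"name": "apply_moves", "arguments": {
  "jaw": [50,50,50],
  "dp": [
    [0,0,2],
    [0,0,2],
    [0,0,0]
  ],
  "spin": [0,0,0]
}}

```text
time: 27.65
ee_pos: [0.469, 0.273, -0.0024]
tcp_rot: [0.006, 0.016, 1.0, 0.007]
ft_force: [-0.1, -0.5, -1.1]
opening: 0.0554
```

>>> {"name": "apply_moves", "arguments": {
  "jaw": [62,70,80,85,85,85,85,85,85,85,85],
  "dp": [
    [0,0,0],
    [0,0,0],
    [0,0,0],
    [0,0,-8],
    [0,0,-15],
    [0,0,-25],
    [0,0,-30],
    [0,0,-35],
    [0,0,-30],
    [0,0,-20],
    [0,0,0]
  ],
  "spin": [0,0,0,0,0,0,0,0,0,0,0]
}}

```text
time: 28.57
ee_pos: [0.4668, 0.271, 0.1706]
tcp_rot: [0.006, 0.016, 1.0, 0.007]
ft_force: [0.6, -0.2, 0.6]
opening: 0.0852
```

```bash
python3 plan.py .467 -.402 .18 -4 35;  python3 -c "
from h import *
save('wrist','w22')"
```

```text
now [0.4668 0.271  0.1706] yaw 88.16 open 85.2 F [ 0.6 -0.2  0.6] t 28.57 tilt z [ 0.012  0.013 -1.   ]
20 rows dp [[-1.1, -34, -0.9], [-4, -33, -0.9], [-6, -33, -0.9], [-9, -32, -0.9], [-12, -32, -0.9], [-14, -31, -0.9], [-16, -29, -0.9], [-19, -28, -0.9], [-21, -26, -0.9], [-23, -25, -0.9], [-25, -23, -0.9], [-27, -21, -0.9], [-28, -18, -0.9], [-30, -16, -0.9], [-31, -14, -0.9], [-32, -11, -0.9], [-33, -9, -0.9], [-33, -6, -0.9], [-33, -3, -0.9], [-34, -0.6, -0.9]] spin 0.08
```

View pics/w22.png

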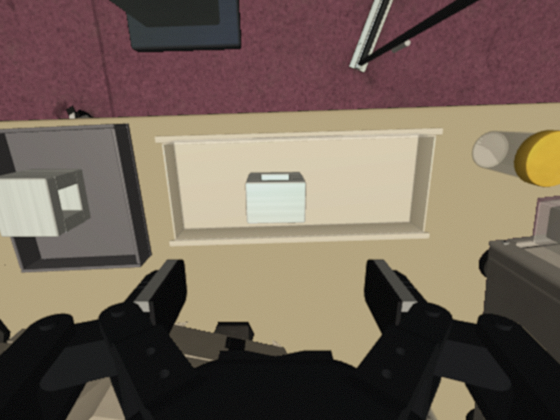

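>>> {"name": "apply_moves", "arguments": {
  "jaw": [85,85,85,85,85,85,85,85,85,85,85,85,85,85,85,85,85,85,85,85],
  "dp": [
    [-1,-25,-3],
    [-4,-33,-3],
    [-6,-33,-2],
    [-9,-32,-2],
    [-12,-32,-2],
    [-14,-31,-2],
    [-16,-29,-2],
    [-19,-28,-2],
    [-21,-26,-2],
    [-23,-25,-2],
    [-25,-23,-2],
    [-27,-21,-2],
    [-28,-18,-2],
    [-30,-16,-2],
    [-31,-14,-2],
    [-28,-10,-2],
    [-25,-7,0],
    [-15,-3,0],
    [-8,0,0],
    [0,0,0]
  ],
  "spin": [0.08,0.08,0.08,0.08,0.08,0.08,0.08,0.08,0.08,0.08,0.08,0.08,0.08,0.08,0.08,0.08,0.08,0.07,0.06,0]
}}

```text
time: 30.28
ee_pos: [0.431, -0.3271, 0.1654]
tcp_rot: [-0.022, 0.715, 0.698, -0.001]
ft_force: [-0.6, 0.2, -0.8]
opening: 0.0853
```

```bash
python3 plan.py .467 -.402 .15 -4 20;  python3 -c "
from h import *
save('wrist','w23')"
```

```text
now [ 0.431  -0.3271  0.1654] yaw -1.36 open 85.3 F [-0.6  0.2 -0.8] t 30.28 tilt z [-0.032  0.031 -0.999]
5 rows dp [[-15, 8, 2.4], [-15, 8, 2.4], [-15, 8, 2.4], [-15, 8, 2.4], [-15, 8, 2.4]] spin 0.009
```

View pics/w23.png

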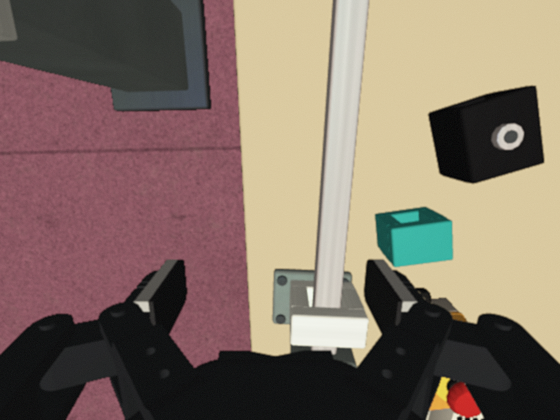

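>>> {"name": "apply_moves", "arguments": {
  "jaw": [85,85,85,85,85,85,85],
  "dp": [
    [-12,6,0],
    [-14,8,0],
    [-14,8,0],
    [-12,8,0],
    [-10,5,0],
    [-5,2,0],
    [0,0,0]
  ],
  "spin": [0.009,0.009,0.009,0.009,0.009,0,0]
}}

```text
time: 30.92
ee_pos: [0.4671, -0.3922, 0.1571]
tcp_rot: [-0.027, 0.727, 0.687, -0.0]
ft_force: [0.3, 0.2, 0.3]
opening: 0.0852
```

```bash
python3 plan.py .467 -.402 .10 -4 10;  python3 -c "
from h import *
save('wrist','w24')"
```

```text
now [ 0.4671 -0.3922  0.1571] yaw -3.21 open 85.2 F [0.3 0.2 0.3] t 30.92 tilt z [-0.038  0.039 -0.999]
6 rows dp [[-2.0, 0.5, 9], [-2.0, 0.5, 9], [-2.0, 0.5, 9], [-2.0, 0.5, 9], [-2.0, 0.5, 9], [-2.0, 0.5, 9]] spin 0.002
```

View pics/w24.png

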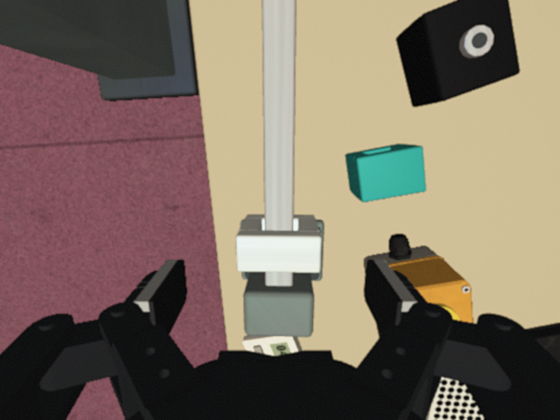

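```bash
python3 m.py wrist 238,234,.134 322,234,.134 238,272,.134 322,272,.134 265,120,.12 293,120,.12 245,288,.131 313,287,.131
```

```text
238,234,.134 [ 0.4424 -0.3888  0.134 ]
322,234,.134 [ 0.496  -0.3911  0.134 ]
238,272,.134 [ 0.4402 -0.4153  0.134 ]
322,272,.134 [ 0.4955 -0.4174  0.134 ]
265,120,.12 [ 0.4633 -0.3191  0.12  ]
293,120,.12 [ 0.4809 -0.3201  0.12  ]
245,288,.131 [ 0.4433 -0.4288  0.131 ]
313,287,.131 [ 0.4896 -0.4296  0.131 ]
```

>>> {"name": "apply_moves", "arguments": {
  "jaw": [85,85,85,85,85],
  "dp": [
    [-2,0,9],
    [-2,0,9],
    [-2,0,9],
    [-2,0,9],
    [-1,0,5]
  ],
  "spin": [0.002,0.002,0.002,0.002,0.002]
}}

```text
time: 31.38
ee_pos: [0.4636, -0.3966, 0.1131]
tcp_rot: [-0.028, 0.729, 0.683, -0.0]
ft_force: [-0.5, -0.7, -0.3]
opening: 0.0851
```

```bash
python3 plan.py .468 -.402 .075 -4 10
```

```text
now [ 0.4636 -0.3966  0.1131] yaw -3.69 open 85.1 F [-0.5 -0.7 -0.3] t 31.38 tilt z [-0.039  0.041 -0.998]
4 rows dp [[-1.6, 1.6, 9], [-1.6, 1.6, 9], [-1.6, 1.6, 9], [-1.6, 1.6, 9]] spin 0.001
```

>>> {"name": "apply_moves", "arguments": {
  "jaw": [85,85,85,85,85],
  "dp": [
    [-2,2,9],
    [-2,2,9],
    [-2,1,9],
    [-1,1,6],
    [0,0,2]
  ],
  "spin": [0.002,0.002,0,0,0]
}}

```text
time: 31.8
ee_pos: [0.4669, -0.4021, 0.0718]
tcp_rot: [-0.03, 0.731, 0.682, -0.0]
ft_force: [-0.0, 0.0, -0.2]
opening: 0.0852
```

```bash
python3 plan.py .468 -.402 .075 -4 10;  python3 -c "
from h import *
save('wrist','w25')"
```

```text
now [ 0.4669 -0.4021  0.0718] yaw -3.96 open 85.2 F [-0.   0.  -0.2] t 31.8 tilt z [-0.041  0.043 -0.998]
1 rows dp [[0.3, 0.9, -3.2]] spin 0.001
```

View pics/w25.png

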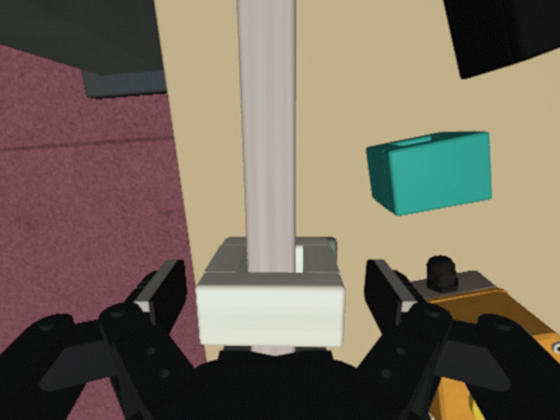

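>>> {"name": "apply_moves", "arguments": {
  "jaw": [50,50,50,50,50,50,50],
  "dp": [
    [0,0,-1],
    [0,0,-1],
    [0,0,0],
    [0,0,0],
    [0,0,0],
    [0,0,0],
    [0,0,0]
  ],
  "spin": [0,0,0,0,0,0,0],
  "grip_force": 70
}}

```text
time: 32.43
ee_pos: [0.4673, -0.4028, 0.0761]
tcp_rot: [-0.029, 0.731, 0.682, -0.001]
ft_force: [-0.5, -0.5, -1.1]
opening: 0.0558
```

```bash
python3 plan.py;  python3 -c "
from h import *
save('wrist','w26')"
```

```text
now [ 0.4673 -0.4028  0.0761] yaw -3.94 open 55.8 F [-0.5 -0.5 -1.1] t 32.43 tilt z [-0.04   0.041 -0.998]
```

View pics/w26.png

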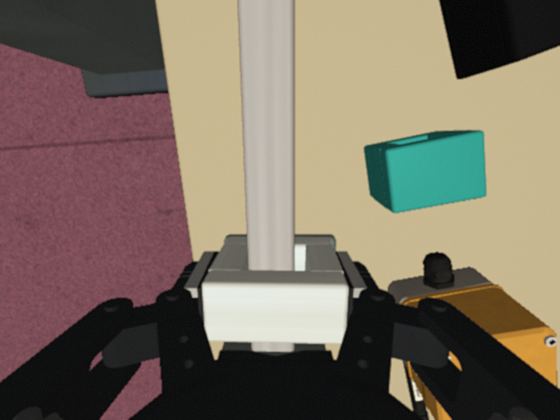

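>>> {"name": "apply_moves", "arguments": {
  "jaw": [50,50,50,50,50,50,50,50,50,50,50],
  "dp": [
    [0,-1,-2],
    [0,-1,-1.5],
    [8,0,0.3],
    [13,0,0.5],
    [13,0,0.5],
    [13,0,0.5],
    [13,0,0.5],
    [13,0,0.5],
    [13,0,0.5],
    [10,0,0.4],
    [5,0,0]
  ],
  "spin": [0,0,0,0,0,0,0,0,0,0,0]
}}

```text
time: 33.4
ee_pos: [0.4719, -0.2891, 0.0799]
tcp_rot: [-0.03, 0.731, 0.682, 0.0]
ft_force: [-0.1, -0.2, -0.6]
opening: 0.0553
```

```bash
python3 plan.py .484 -.12 .079 -4 13;  python3 -c "
from h import *
save('wrist','w27')"
```

```text
now [ 0.4719 -0.2891  0.0799] yaw -3.91 open 55.3 F [-0.1 -0.2 -0.6] t 33.4 tilt z [-0.041  0.044 -0.998]
14 rows dp [[12, 0.0, 0.6], [12, 0.0, 0.6], [12, 0.0, 0.6], [12, 0.0, 0.6], [12, 0.0, 0.6], [12, 0.0, 0.6], [12, 0.0, 0.6], [12, 0.0, 0.6], [12, 0.0, 0.6], [12, 0.0, 0.6], [12, 0.0, 0.6], [12, 0.0, 0.6], [12, 0.0, 0.6], [12, 0.0, 0.6]] spin 0.0
```

View pics/w27.png

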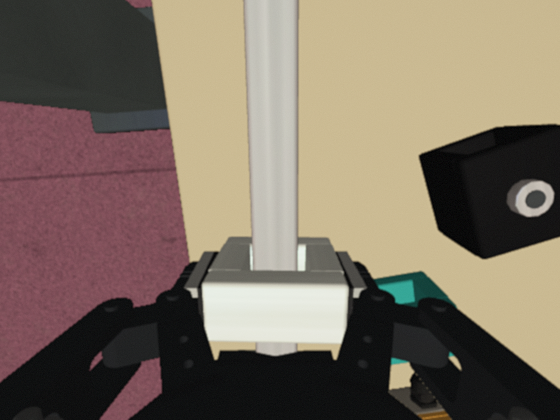

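>>> {"name": "apply_moves", "arguments": {
  "jaw": [50,50,50,50,50,50,50,50,50,50,50,50,50,50,50,50,50],
  "dp": [
    [8,0,0.3],
    [13,0,0.5],
    [13,0,0.5],
    [13,0,0.5],
    [13,0,0.5],
    [13,0,0.5],
    [13,0,0.5],
    [13,0,0.5],
    [13,0,0.5],
    [13,0,0.5],
    [13,0,0.5],
    [13,0,0.5],
    [13,0,0.5],
    [13,0,0.5],
    [13,0,0],
    [6,0,-3],
    [0,0,-5]
  ],
  "spin": [0,0,0,0,0,0,0,0,0,0,0,0,0,0,0,0,0]
}}

```text
time: 34.87
ee_pos: [0.4852, -0.0706, 0.0891]
tcp_rot: [-0.03, 0.73, 0.683, -0.0]
ft_force: [-0.2, -1.2, -1.5]
opening: 0.0558
```

```bash
python3 plan.py .469 .08 .12 -2 25;  python3 -c "
from h import *
save('wrist','w28')"
```

```text
now [ 0.4852 -0.0706  0.0891] yaw -3.75 open 55.8 F [-0.2 -1.2 -1.5] t 34.87 tilt z [-0.042  0.044 -0.998]
7 rows dp [[21, -4, -3], [21, -4, -3], [22, -4, -3], [22, -4, -3], [22, -4, -3], [22, -3, -3], [22, -3, -3]] spin -0.004
```

View pics/w28.png

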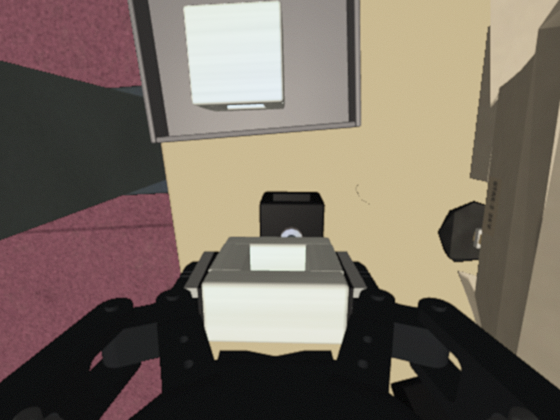

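>>> {"name": "apply_moves", "arguments": {
  "jaw": [50,50,50,50,50,50,50,50,50],
  "dp": [
    [12,-2,-8],
    [20,-3,-8],
    [20,-3,-6],
    [20,-3,-4],
    [20,-3,0],
    [20,-2,0],
    [15,-2,0],
    [8,0,0],
    [0,0,0]
  ],
  "spin": [-0.004,-0.004,-0.004,-0.004,-0.004,-0.004,0,0,0]
}}

```text
time: 35.67
ee_pos: [0.4792, 0.0681, 0.1309]
tcp_rot: [-0.026, 0.724, 0.689, 0.004]
ft_force: [0.2, -0.6, -1.5]
opening: 0.0558
```

```bash
python3 plan.py .469 .097 .08 -2 15;  python3 -c "
from h import *
save('wrist','w29')"
```

```text
now [0.4792 0.0681 0.1309] yaw -2.76 open 55.8 F [ 0.2 -0.6 -1.5] t 35.67 tilt z [-0.03   0.042 -0.999]
4 rows dp [[7, -2.5, 13], [7, -2.5, 13], [7, -2.4, 13], [7, -2.4, 13]] spin -0.003
```

View pics/w29.png

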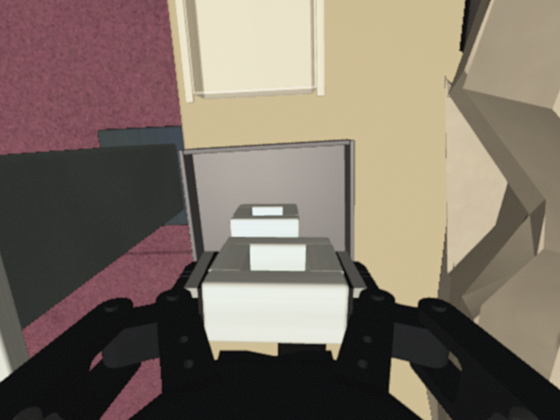

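```bash
python3 m.py wrist 183,153,.032 353,142,.032 232,218,.060 298,217,.060 204,282,.187 347,281,.187
```

```text
183,153,.032 [0.4002 0.1191 0.032 ]
353,142,.032 [0.5437 0.1214 0.032 ]
232,218,.060 [0.4428 0.0677 0.06  ]
298,217,.060 [0.4953 0.0664 0.06  ]
204,282,.187 [0.4544 0.0775 0.187 ]
347,281,.187 [0.5086 0.0761 0.187 ]
```

>>> {"name": "apply_moves", "arguments": {
  "jaw": [50,50,50,50,50,50],
  "dp": [
    [7,-2,0],
    [7,-2,5],
    [6,-2,10],
    [3,-1,10],
    [1,0,10],
    [0,0,4]
  ],
  "spin": [0,0,0,0,0,0]
}}

```text
time: 36.22
ee_pos: [0.4732, 0.0921, 0.0921]
tcp_rot: [-0.024, 0.726, 0.687, 0.004]
ft_force: [-1.0, 0.2, -1.0]
opening: 0.0554
```

```bash
python3 plan.py .469 .0955 .06 -2 10
```

```text
now [0.4732 0.0921 0.0921] yaw -3.11 open 55.4 F [-1.   0.2 -1. ] t 36.22 tilt z [-0.026  0.04  -0.999]
4 rows dp [[0.5, -0.9, 8], [0.5, -0.9, 8], [0.5, -0.9, 8], [0.5, -0.9, 8]] spin -0.005
```

>>> {"name": "apply_moves", "arguments": {
  "jaw": [50,50,50,50,50,50],
  "dp": [
    [1,-1,6],
    [1,-1,8],
    [0.5,-1,8],
    [0,0,8],
    [0,0,4],
    [0,0,0]
  ],
  "spin": [0,0,0,0,0,0]
}}

```text
time: 36.72
ee_pos: [0.4683, 0.0956, 0.0539]
tcp_rot: [-0.025, 0.727, 0.686, 0.003]
ft_force: [0.4, 0.1, -0.9]
opening: 0.0559
```

```bash
python3 plan.py .469 .0955 .02 -2 10; python3 -c "
from h import *
save('wrist','w30')"
```

```text
now [0.4683 0.0956 0.0539] yaw -3.24 open 55.9 F [ 0.4  0.1 -0.9] t 36.72 tilt z [-0.029  0.04  -0.999]
4 rows dp [[-0.3, 0.5, 8], [-0.3, 0.5, 8], [-0.3, 0.4, 8], [-0.3, 0.4, 8]] spin -0.005
```

View pics/w30.png

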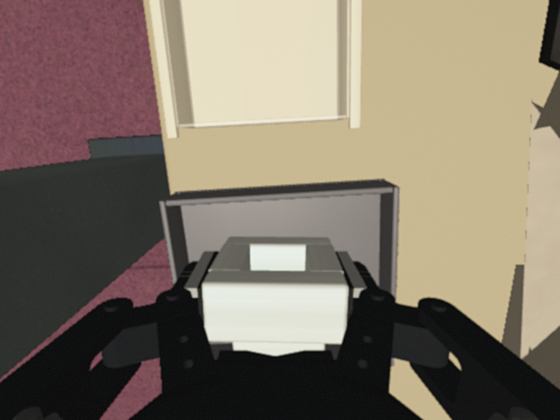

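>>> {"name": "apply_moves", "arguments": {
  "jaw": [50,50,50,50,50],
  "dp": [
    [0,0.5,8],
    [-0.5,0.5,9],
    [-0.5,0.5,9],
    [0,0,8],
    [0,0,3]
  ],
  "spin": [0,0,0,0,0]
}}

```text
time: 37.18
ee_pos: [0.471, 0.0959, 0.0151]
tcp_rot: [-0.023, 0.727, 0.686, 0.005]
ft_force: [0.3, -0.1, -0.3]
opening: 0.0554
```

```bash
python3 plan.py .469 .0955 .002 -2 10
```

```text
now [0.471  0.0959 0.0151] yaw -3.26 open 55.4 F [ 0.3 -0.1 -0.3] t 37.18 tilt z [-0.024  0.04  -0.999]
2 rows dp [[-0.5, -0.8, 7], [-0.5, -0.8, 7]] spin -0.011
```

>>> {"name": "apply_moves", "arguments": {
  "jaw": [50,50,50,50],
  "dp": [
    [-0.5,0,6],
    [0,0,4],
    [0,0,3],
    [0,0,0]
  ],
  "spin": [0,0,0,0]
}}

```text
time: 37.52
ee_pos: [0.4706, 0.0959, -0.0001]
tcp_rot: [-0.023, 0.727, 0.686, 0.005]
ft_force: [-0.4, -1.1, 3.7]
opening: 0.0552
```

Floor contact (+3.7 N). Release and lift.

>>> {"name": "apply_moves", "arguments": {
  "jaw": [62,70,80,85,85,85,85,85,85,85,85],
  "dp": [
    [0,0,0],
    [0,0,0],
    [0,0,0],
    [0,0,-8],
    [0,0,-15],
    [0,0,-25],
    [0,0,-30],
    [0,0,-30],
    [0,0,-30],
    [0,0,-20],
    [0,0,0]
  ],
  "spin": [0,0,0,0,0,0,0,0,0,0,0]
}}

```text
time: 38.43
ee_pos: [0.4739, 0.0893, 0.1686]
tcp_rot: [-0.023, 0.727, 0.686, 0.005]
ft_force: [0.7, 0.5, -0.0]
opening: 0.0849
```

```bash
python3 plan.py .488 -.078 .15 -4 20;  python3 -c "
from h import *
save('wrist','w31')"
```

```text
now [0.4739 0.0893 0.1686] yaw -3.26 open 84.9 F [ 0.7  0.5 -0. ] t 38.43 tilt z [-0.025  0.04  -0.999]
9 rows dp [[-19, 2.7, 1.3], [-19, 2.7, 1.3], [-19, 2.7, 1.3], [-19, 2.7, 1.3], [-19, 2.7, 1.3], [-19, 2.8, 1.3], [-19, 2.8, 1.3], [-19, 2.8, 1.3], [-19, 2.8, 1.3]] spin 0.001
```

View pics/w31.png

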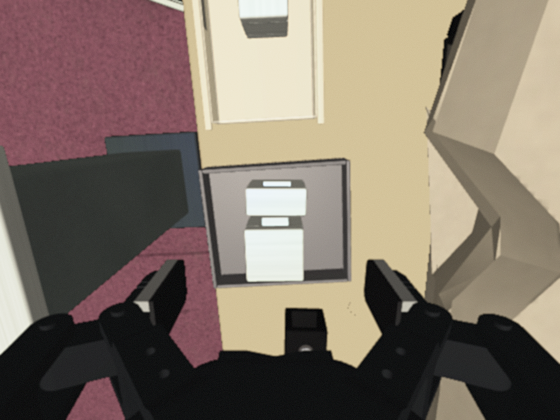

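>>> {"name": "apply_moves", "arguments": {
  "jaw": [85,85,85,85,85,85,85,85,85,85,85],
  "dp": [
    [-12,1,0],
    [-19,2,1],
    [-19,3,1],
    [-19,3,1],
    [-19,3,1],
    [-19,3,1],
    [-19,3,1],
    [-19,3,1],
    [-13,2,0],
    [-8,1,0],
    [0,0,0]
  ],
  "spin": [0,0,0,0,0,0,0,0,0,0,0]
}}

```text
time: 39.4
ee_pos: [0.4744, -0.0894, 0.1378]
tcp_rot: [-0.035, 0.726, 0.687, -0.006]
ft_force: [0.2, -0.5, 0.3]
opening: 0.0852
```

```bash
python3 plan.py .488 -.078 .10 -4 20;  python3 -c "
from h import *
save('wrist','w32')"
```

```text
now [ 0.4744 -0.0894  0.1378] yaw -3.03 open 85.2 F [ 0.2 -0.5  0.3] t 39.4 tilt z [-0.056  0.043 -0.998]
3 rows dp [[4, 5, 12], [4, 5, 12], [4, 5, 12]] spin 0.006
```

View pics/w32.png

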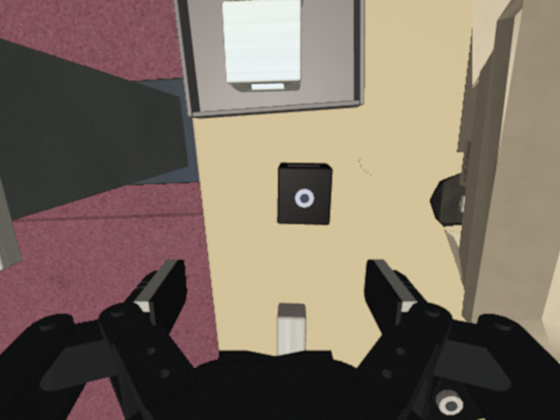

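>>> {"name": "apply_moves", "arguments": {
  "jaw": [85,85,85,85,85,85,85,85,85,85,85],
  "dp": [
    [0,0,-15],
    [0,0,-15],
    [38,-2,0],
    [38,-2,0],
    [38,-2,0],
    [38,-2,0],
    [38,-2,0],
    [38,-2,0],
    [20,0,0],
    [8,0,0],
    [0,0,0]
  ],
  "spin": [0,0,0,0,0,0,0,0,0,0,0]
}}

```text
time: 40.37
ee_pos: [0.471, 0.1828, 0.1765]
tcp_rot: [-0.041, 0.725, 0.687, -0.007]
ft_force: [-0.3, -1.2, -0.9]
opening: 0.0853
```

```bash
python3 plan.py .488 -.078 .15 -4 12
```

```text
now [0.471  0.1828 0.1765] yaw -2.95 open 85.3 F [-0.3 -1.2 -0.9] t 40.37 tilt z [-0.068  0.05  -0.996]
22 rows dp [[-12, 1.5, 0.6], [-12, 1.5, 0.6], [-12, 1.5, 0.6], [-12, 1.5, 0.6], [-12, 1.5, 0.6], [-12, 1.5, 0.6], [-12, 1.5, 0.6], [-12, 1.5, 0.6], [-12, 1.6, 0.6], [-12, 1.6, 0.6], [-12, 1.6, 0.6], [-12, 1.6, 0.6], [-12, 1.6, 0.6], [-12, 1.6, 0.6], [-12, 1.6, 0.6], [-12, 1.6, 0.6], [-12, 1.7, 0.6], [-12, 1.7, 0.6], [-12, 1.7, 0.6], [-12, 1.7, 0.6], [-12, 1.7, 0.6], [-12, 1.7, 0.6]] spin 0.001
```

>>> {"name": "apply_moves", "arguments": {
  "jaw": [85,85,85,85,85,85,85,85,85,85,85,85,85,85,85,85,85,85,85],
  "dp": [
    [-12,1,0],
    [-13,1,0],
    [-13,1,0],
    [-13,1,0],
    [-13,2,0],
    [-13,2,0],
    [-13,2,0],
    [-13,2,0],
    [-13,2,0],
    [-13,2,0],
    [-13,2,0],
    [-13,2,0],
    [-13,2,0],
    [-13,2,0],
    [-13,2,0],
    [-13,2,0],
    [-13,2,0],
    [-10,1,0],
    [-5,0,0]
  ],
  "spin": [0,0,0,0,0,0,0,0,0,0,0,0,0,0,0,0,0,0,0]
}}

```text
time: 41.95
ee_pos: [0.469, -0.1057, 0.16]
tcp_rot: [-0.041, 0.734, 0.677, -0.022]
ft_force: [1.0, 0.2, -0.2]
opening: 0.0848
```

```bash
python3 plan.py .488 -.078 .15 -4 12
```

```text
now [ 0.469  -0.1057  0.16  ] yaw -4.58 open 84.8 F [ 1.   0.2 -0.2] t 41.95 tilt z [-0.088  0.031 -0.996]
3 rows dp [[10, 6, 3], [10, 6, 3], [10, 6, 3]] spin -0.003
```

>>> {"name": "apply_moves", "arguments": {
  "jaw": [85,85,85,85,85,85],
  "dp": [
    [0,0,0],
    [0,0,0],
    [0,0,0],
    [0,0,0],
    [0,0,0],
    [0,0,0]
  ],
  "spin": [0,0,0,0,0,0]
}}

```text
time: 42.45
ee_pos: [0.4666, -0.1071, 0.1597]
tcp_rot: [-0.042, 0.736, 0.676, -0.022]
ft_force: [0.5, -0.3, 0.7]
opening: 0.085
```

```bash
python3 plan.py; python3 -c "
from h import *
o=r.get_obs(); print(np.round(o['q'],4),np.round(o['effort'],2))"
```

```text
now [ 0.4666 -0.1071  0.1597] yaw -4.78 open 85.0 F [ 0.5 -0.3  0.7] t 42.45 tilt z [-0.09   0.032 -0.995]
[-0.3692  0.2255  1.7213 -0.0026  1.2905 -0.2838] [-2.000e-01 -3.621e+01 -2.224e+01 -3.000e-02  5.300e-01 -0.000e+00]
```

>>> {"name": "apply_moves", "arguments": {
  "jaw": [85,85,85,85,85,85],
  "dp": [
    [0,0,-30],
    [0,0,-30],
    [0,0,-30],
    [0,0,-15],
    [0,0,0],
    [0,0,0]
  ],
  "spin": [0,0,0,0,0,0]
}}

```text
time: 42.95
ee_pos: [0.4751, -0.1065, 0.2669]
tcp_rot: [-0.045, 0.733, 0.678, -0.023]
ft_force: [0.0, -0.5, -0.1]
opening: 0.0849
```

```bash
python3 plan.py; python3 -c "
from h import *
o=r.get_obs(); print(np.round(o['q'],4),np.round(o['effort'],2))"
```

```text
now [ 0.4751 -0.1065  0.2669] yaw -4.41 open 84.9 F [ 0.  -0.5 -0.1] t 42.95 tilt z [-0.095  0.034 -0.995]
[-3.6230e-01  1.7510e-01  1.5151e+00 -1.5000e-03  1.5527e+00 -2.8390e-01] [-6.000e-02 -3.668e+01 -2.572e+01 -1.000e-02  5.800e-01 -0.000e+00]
```

>>> {"name": "apply_moves", "arguments": {
  "jaw": [85,85,85,85,85,85],
  "dp": [
    [0,0,30],
    [0,0,30],
    [0,0,30],
    [0,0,15],
    [0,0,0],
    [0,0,0]
  ],
  "spin": [0,0,0,0,0,0]
}}

```text
time: 43.45
ee_pos: [0.4617, -0.0997, 0.1538]
tcp_rot: [-0.047, 0.732, 0.679, -0.024]
ft_force: [0.6, 0.1, 0.2]
opening: 0.0848
```

```bash
python3 plan.py; python3 -c "
from h import *
o=r.get_obs(); print(np.round(o['q'],4),np.round(o['effort'],2))"
```

```text
now [ 0.4617 -0.0997  0.1538] yaw -4.21 open 84.8 F [0.6 0.1 0.2] t 43.45 tilt z [-0.1    0.036 -0.994]
[-3.5920e-01  2.2700e-01  1.7363e+00 -1.2000e-03  1.2844e+00 -2.8380e-01] [-1.000e-02 -3.537e+01 -2.119e+01 -1.000e-02  6.000e-01 -0.000e+00]
```

```bash
python3 -c "
from h import *
save('wrist','w33')"; python3 plan.py
```

```text
now [ 0.4616 -0.0997  0.1539] yaw -4.21 open 84.8 F [-0.9 -0.3  0. ] t 43.5 tilt z [-0.1    0.036 -0.994]
```

View pics/w33.png

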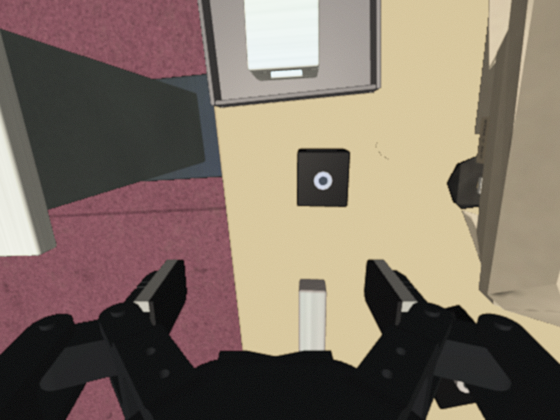

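```bash
python3 m.py wrist 298,150,.046 349,150,.046 297,206,.046 347,206,.046 322,181,.052 301,290,.12 326,290,.12 300,346,.12 326,346,.12 301,280,.12 325,280,.12; grep -n . /dev/null; python3 - <<'E'
from plan import *
o,R,y=tool(); print(R)
E
```

```text
298,150,.046 [ 0.4744 -0.0515  0.046 ]
349,150,.046 [ 0.5176 -0.0544  0.046 ]
297,206,.046 [ 0.4707 -0.1013  0.046 ]
347,206,.046 [ 0.5151 -0.1034  0.046 ]
322,181,.052 [ 0.4937 -0.0787  0.052 ]
301,290,.12 [ 0.4736 -0.1441  0.12  ]
326,290,.12 [ 0.491  -0.1444  0.12  ]
300,346,.12 [ 0.4704 -0.1902  0.12  ]
326,346,.12 [ 0.4895 -0.19    0.12  ]
301,280,.12 [ 0.474  -0.1363  0.12  ]
325,280,.12 [ 0.4905 -0.1367  0.12  ]
[[ 0.07638532  0.99206104 -0.09990085]
 [ 0.99666393 -0.07308084  0.03633449]
 [ 0.02874519 -0.102343   -0.99433376]]
```

```bash
python3 plan.py .490 -.078 .09 -4 14
```

```text
now [ 0.4616 -0.0997  0.1539] yaw -4.21 open 84.8 F [-0.9 -0.3  0. ] t 43.5 tilt z [-0.1    0.036 -0.994]
6 rows dp [[4, 6, 10], [4, 6, 10], [4, 6, 10], [4, 6, 10], [4, 6, 10], [4, 6, 10]] spin -0.001
```

>>> {"name": "apply_moves", "arguments": {
  "jaw": [85,85,85,85,85,85,85],
  "dp": [
    [4,6,8],
    [4,6,10],
    [4,6,10],
    [4,6,10],
    [4,5,10],
    [2,3,6],
    [0,0,0]
  ],
  "spin": [0,0,0,0,0,0,0]
}}

```text
time: 44.08
ee_pos: [0.4969, -0.0764, 0.0946]
tcp_rot: [-0.044, 0.732, 0.679, -0.022]
ft_force: [-0.7, 0.2, 0.1]
opening: 0.0848
```

```bash
python3 plan.py .491 -.078 .04 -4 10
```

```text
now [ 0.4969 -0.0764  0.0946] yaw -4.2 open 84.8 F [-0.7  0.2  0.1] t 44.08 tilt z [-0.092  0.034 -0.995]
6 rows dp [[-0.6, -0.1, 9], [-0.6, -0.1, 9], [-0.6, -0.1, 9], [-0.6, -0.1, 9], [-0.6, -0.1, 9], [-0.6, -0.1, 9]] spin -0.001
```

>>> {"name": "apply_moves", "arguments": {
  "jaw": [85,85,85,85,85,85],
  "dp": [
    [-1,0,9],
    [-1,0,9],
    [-1,0,9],
    [0,0,9],
    [0,0,9],
    [0,0,5]
  ],
  "spin": [0,0,0,0,0,0]
}}

```text
time: 44.58
ee_pos: [0.4919, -0.0783, 0.0404]
tcp_rot: [-0.043, 0.732, 0.68, -0.022]
ft_force: [0.3, 0.1, -0.5]
opening: 0.0851
```

```bash
python3 plan.py .491 -.077 -.007 -4 10
```

```text
now [ 0.4919 -0.0783  0.0404] yaw -4.19 open 85.1 F [ 0.3  0.1 -0.5] t 44.58 tilt z [-0.091  0.033 -0.995]
5 rows dp [[-0.0, 0.7, 9], [-0.0, 0.7, 9], [-0.0, 0.7, 9], [-0.0, 0.7, 9], [-0.0, 0.7, 9]] spin -0.001
```

>>> {"name": "apply_moves", "arguments": {
  "jaw": [85,85,85,85,85],
  "dp": [
    [0,1,9],
    [0,1,9],
    [0,1,9],
    [0,1,9],
    [0,0,5]
  ],
  "spin": [0,0,0,0,0]
}}

```text
time: 45.0
ee_pos: [0.4919, -0.0774, -0.0052]
tcp_rot: [-0.043, 0.732, 0.679, -0.022]
ft_force: [0.6, 0.5, -0.1]
opening: 0.085
```

```bash
python3 plan.py .491 -.077 -.007 -4 10;python3 -c "
from h import *
save('wrist','w34')"
```

```text
now [ 0.4919 -0.0774 -0.0052] yaw -4.23 open 85.0 F [ 0.6  0.5 -0.1] t 45.0 tilt z [-0.091  0.033 -0.995]
1 rows dp [[0.3, -0.8, 1.9]] spin -0.004
```

View pics/w34.png

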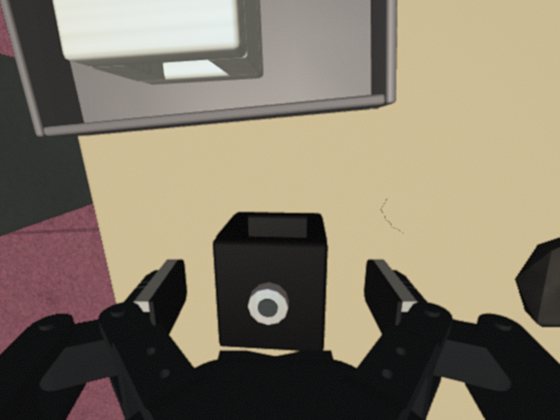

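>>> {"name": "apply_moves", "arguments": {
  "jaw": [40,40,40,40,40,40,40,40,40,40,40],
  "dp": [
    [0,0,0],
    [0,0,0],
    [0,0,0],
    [0,0,0],
    [0,0,0],
    [0,0,-2],
    [0,0,-5],
    [0,0,-8],
    [0,0,-8],
    [0,0,-5],
    [0,0,0]
  ],
  "spin": [0,0,0,0,0,0,0,0,0,0,0],
  "grip_force": 50
}}

```text
time: 45.97
ee_pos: [0.4951, -0.0784, 0.0262]
tcp_rot: [-0.043, 0.732, 0.679, -0.022]
ft_force: [0.7, -0.5, -2.1]
opening: 0.0468
```

```bash
python3 plan.py .486 -.07 .077 -4 10;python3 -c "
from h import *
save('wrist','w35')"
```

```text
now [ 0.4951 -0.0784  0.0262] yaw -4.21 open 46.8 F [ 0.7 -0.5 -2.1] t 45.97 tilt z [-0.09   0.033 -0.995]
6 rows dp [[1.5, -2.4, -8], [1.5, -2.4, -8], [1.5, -2.4, -8], [1.5, -2.4, -8], [1.5, -2.4, -8], [1.5, -2.4, -8]] spin -0.001
```

View pics/w35.png

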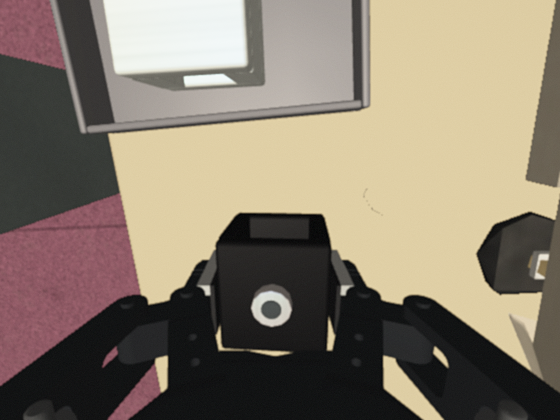

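```bash
python3 plan.py .4845 -.074 .080 -4 9
```

```text
now [ 0.4949 -0.0784  0.0259] yaw -4.21 open 46.8 F [ 0.3 -0.4 -0.7] t 46.02 tilt z [-0.09   0.033 -0.995]
7 rows dp [[0.7, -2.2, -8], [0.7, -2.2, -8], [0.7, -2.2, -8], [0.7, -2.2, -8], [0.7, -2.2, -8], [0.7, -2.2, -8], [0.7, -2.2, -8]] spin -0.001
```

>>> {"name": "apply_moves", "arguments": {
  "jaw": [40,40,40,40,40,40,40,40],
  "dp": [
    [0.7,-2,-8],
    [0.7,-2,-8],
    [0.7,-2,-8],
    [0.7,-2,-8],
    [0.7,-2,-8],
    [0.7,-2,-8],
    [0.7,-2,-6],
    [0,0,0]
  ],
  "spin": [0,0,0,0,0,0,0,0]
}}

```text
time: 46.68
ee_pos: [0.4847, -0.0736, 0.0874]
tcp_rot: [-0.043, 0.732, 0.679, -0.022]
ft_force: [0.4, -0.6, -2.2]
opening: 0.0465
```

```bash
python3 plan.py .4845 -.074 .080 -4 9;python3 -c "
from h import *
save('wrist','w36'); 
a=save('scene','s36')[150:330,160:420]
cv2.imwrite('pics/s36c.png',cv2.resize(a[:,:,::-1],None,fx=3,fy=3,interpolation=2))"
```

```text
now [ 0.4847 -0.0736  0.0874] yaw -4.21 open 46.5 F [ 0.4 -0.6 -2.2] t 46.68 tilt z [-0.091  0.033 -0.995]
1 rows dp [[-0.6, 0.5, 7.4]] spin -0.004
```

View pics/w36.png

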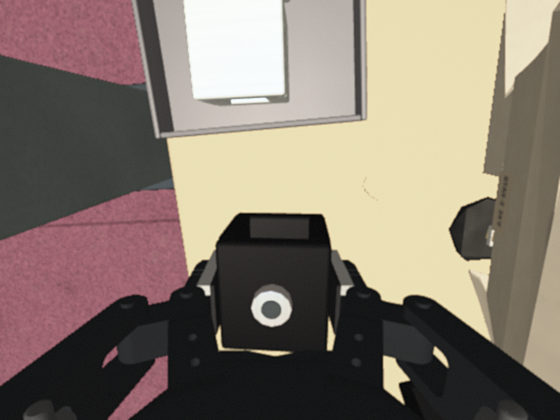

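View pics/s36c.png

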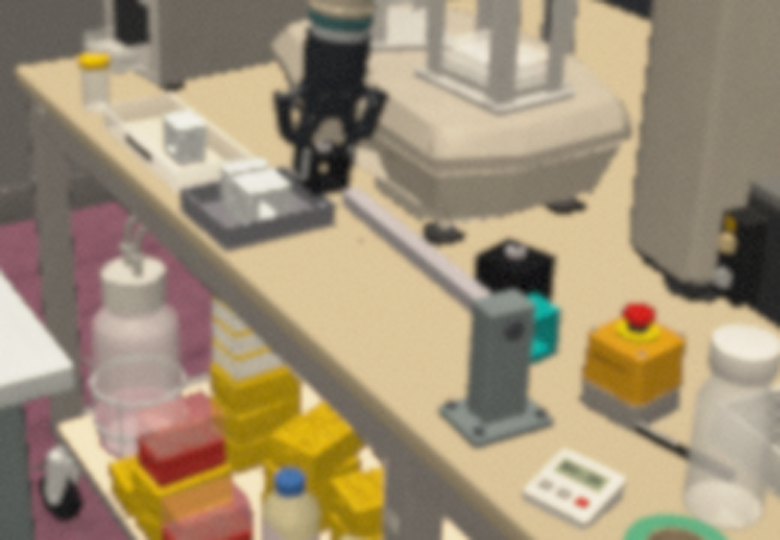

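```bash
python3 plan.py .482 -.110 .082 -4 9
```

```text
now [ 0.4844 -0.0735  0.0863] yaw -4.21 open 46.6 F [ 0.3  0.1 -1.5] t 46.78 tilt z [-0.092  0.033 -0.995]
5 rows dp [[-7, 0.1, 0.7], [-7, 0.1, 0.7], [-7, 0.1, 0.7], [-7, 0.1, 0.7], [-7, 0.1, 0.7]] spin -0.001
```

>>> {"name": "apply_moves", "arguments": {
  "jaw": [40,40,40,40,40,40,40],
  "dp": [
    [-6,0,1],
    [-7,0,1],
    [-7,0,1],
    [-7,0,1],
    [-5,0,0],
    [-2,0,0],
    [0,0,0]
  ],
  "spin": [0,0,0,0,0,0,0]
}}

```text
time: 47.37
ee_pos: [0.4796, -0.1115, 0.0784]
tcp_rot: [-0.045, 0.732, 0.679, -0.024]
ft_force: [0.0, -0.5, -1.6]
opening: 0.0465
```

```bash
python3 plan.py .480 -.135 .082 -4 9;python3 -c "
from h import *
save('wrist','w37'); 
a=save('scene','s37')[150:330,160:420]
cv2.imwrite('pics/s37c.png',cv2.resize(a[20:120,80:180,::-1],None,fx=6,fy=6,interpolation=2))"
```

```text
now [ 0.4796 -0.1115  0.0784] yaw -4.25 open 46.5 F [ 0.  -0.5 -1.6] t 47.37 tilt z [-0.097  0.034 -0.995]
3 rows dp [[-8, 0.6, -1.5], [-8, 0.6, -1.5], [-8, 0.6, -1.5]] spin -0.001
```

View pics/w37.png

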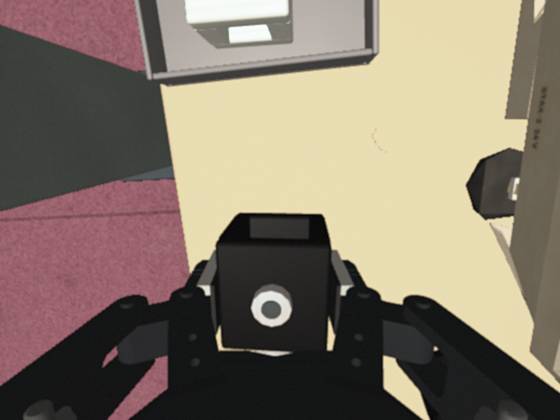

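View pics/s37c.png

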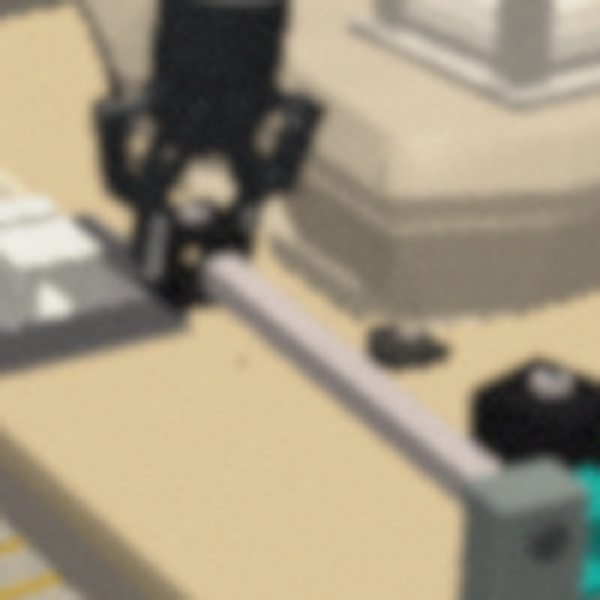

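>>> {"name": "apply_moves", "arguments": {
  "jaw": [40,40,40],
  "dp": [
    [0,2,-2],
    [0,1,-2],
    [0,0,0]
  ],
  "spin": [0,0,0]
}}

```text
time: 47.72
ee_pos: [0.4834, -0.1108, 0.0826]
tcp_rot: [-0.046, 0.732, 0.679, -0.023]
ft_force: [0.5, -0.5, -1.5]
opening: 0.0469
```

```bash
python3 plan.py .480 -.145 .082 -4 9;python3 -c "
from h import *
np.set_printoptions(precision=1,suppress=True)
a=save('scene','s38')[150:330,160:420]
cv2.imwrite('pics/s38c.png',cv2.resize(a[30:90,90:150,::-1],None,fx=10,fy=10,interpolation=2))
S=cam('scene')
f=lambda X:(proj(S,X)-[250,180])*10
for dx,dz in [(-.01,-.01),(-.01,.01),(.01,.01),(.01,-.01)]: print('bar',f([.4825+dx,-.145,.11+dz]))
o=r.get_obs(); R=Ro.from_quat(np.array(o['tcp_rot'])[[1,2,3,0]]).as_matrix(); p=np.array(o['ee_pos'])
for y,z in [(-.023,-.051),(.023,-.051),(.023,-.005),(-.023,-.005)]: print('collar rear',f(p+R@np.array([-.025,y,z])))
print(p+R@np.array([0,0,-.028]))
"
```

```text
now [ 0.4834 -0.1108  0.0826] yaw -4.21 open 46.9 F [ 0.5 -0.5 -1.5] t 47.72 tilt z [-0.096  0.035 -0.995]
4 rows dp [[-9, -0.2, -0.1], [-9, -0.2, -0.1], [-9, -0.2, -0.1], [-9, -0.2, -0.1]] spin -0.001
bar [237.7 382.3]
bar [238.8 327.2]
bar [290.9 315.5]
bar [289.6 370.3]
collar rear [201.7 281.1]
collar rear [325.4 271.2]
collar rear [308.3 396.6]
collar rear [185.7 408.1]
[ 0.5 -0.1  0.1]
```

View pics/s38c.png

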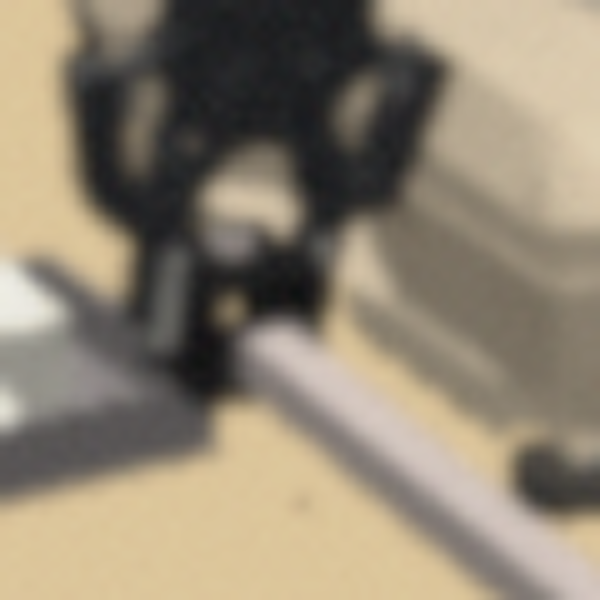

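```bash
python3 -c "
from h import *
np.set_printoptions(precision=1,suppress=True)
S=cam('scene');T=cam('top')
f=lambda X:(proj(S,X)-[250,180])*10
o=r.get_obs(); R=Ro.from_quat(np.array(o['tcp_rot'])[[1,2,3,0]]).as_matrix(); p=np.array(o['ee_pos'])
for h in (.026,.028,.032): print(h,f(p+R@np.array([0,0,-h-.029])), f(p+R@np.array([-.025,0,-h])))
W=cam('wrist',o)
for h in (.026,.029,.032): print(h,[proj(W,p+R@np.array(d)) for d in [(0,0,-h-.029),(.025,-.023,-h-.023),(.025,.023,-h-.023),(-.025,.023,-h-.023)]])
"
```

```text
0.026 [232.4 235.8] [254.9 345. ]
0.028 [233.1 230.3] [255.6 339.6]
0.032 [234.5 219.2] [257.1 328.6]
0.026 [array([274.4, 307.4]), array([215.2, 242.4]), array([333.6, 242.3]), array([327.4, 349.2])]
0.029 [array([274.4, 312. ]), array([213.7, 245.5]), array([335. , 245.4]), array([328.5, 354.3])]
0.032 [array([274.4, 316.9]), array([212.1, 248.7]), array([336.6, 248.6]), array([329.8, 359.6])]
```

>>> {"name": "apply_moves", "arguments": {
  "jaw": [40,40,40,40,40],
  "dp": [
    [-5,0,-1],
    [-7,0,-0.3],
    [-7,0,-0.3],
    [-5,0,0],
    [-2,0,0]
  ],
  "spin": [0,0,0,0,0]
}}

```text
time: 48.18
ee_pos: [0.4815, -0.1385, 0.0838]
tcp_rot: [-0.045, 0.731, 0.68, -0.024]
ft_force: [-0.7, 0.6, -1.7]
opening: 0.0467
```

```bash
python3 plan.py .478 -.20 .083 -4 8;python3 -c "
from h import *
save('wrist','w39'); 
a=save('scene','s39')[150:330,160:420]
cv2.imwrite('pics/s39c.png',cv2.resize(a[30:90,90:150,::-1],None,fx=10,fy=10,interpolation=2))"
```

```text
now [ 0.4815 -0.1385  0.0838] yaw -4.07 open 46.7 F [-0.7  0.6 -1.7] t 48.18 tilt z [-0.096  0.034 -0.995]
8 rows dp [[-8, 0.1, -0.1], [-8, 0.1, -0.1], [-8, 0.1, -0.1], [-8, 0.1, -0.1], [-8, 0.1, -0.1], [-8, 0.1, -0.1], [-8, 0.1, -0.1], [-8, 0.1, -0.1]] spin -0.0
```

View pics/w39.png

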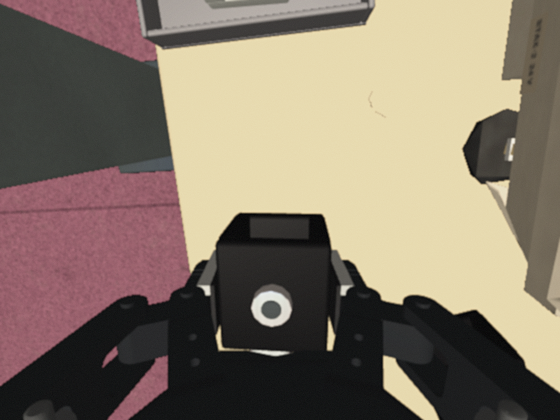

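View pics/s39c.png

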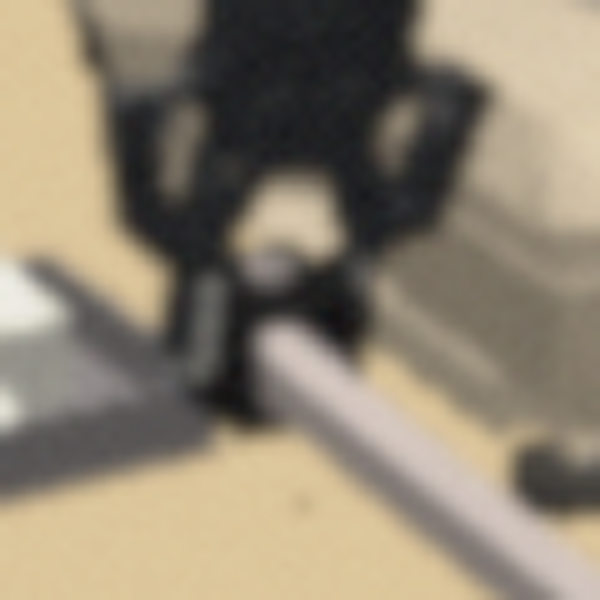

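>>> {"name": "apply_moves", "arguments": {
  "jaw": [40,40,40,40,40,40],
  "dp": [
    [-5,0,0],
    [-8,0,0],
    [-8,0,0],
    [-8,0,0],
    [-5,0,0],
    [-2,0,0]
  ],
  "spin": [0,0,0,0,0,0]
}}

```text
time: 48.78
ee_pos: [0.4783, -0.1775, 0.0825]
tcp_rot: [-0.046, 0.731, 0.68, -0.024]
ft_force: [-0.3, 0.6, -2.0]
opening: 0.047
```

```bash
python3 plan.py .477 -.215 .083 -4 8;python3 -c "
from h import *
save('wrist','w40')"
```

```text
now [ 0.4783 -0.1775  0.0825] yaw -4.07 open 47.0 F [-0.3  0.6 -2. ] t 48.78 tilt z [-0.097  0.035 -0.995]
5 rows dp [[-7, 0.3, -0.3], [-7, 0.3, -0.3], [-7, 0.3, -0.3], [-7, 0.3, -0.3], [-7, 0.3, -0.3]] spin -0.0
```

View pics/w40.png

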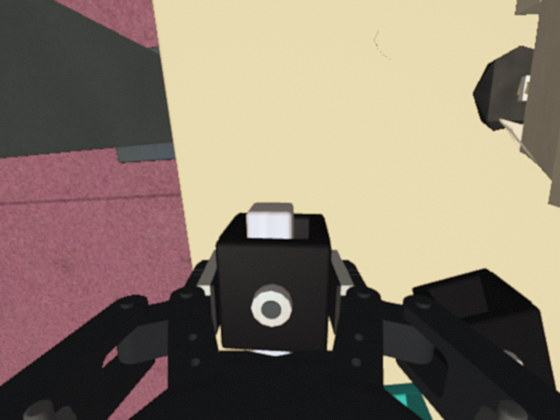

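Bar end emerges through the bore. Push about 40 mm further, then settle and release.

>>> {"name": "apply_moves", "arguments": {
  "jaw": [40,40,40,40,40,40,40,40],
  "dp": [
    [-5,-0.3,0],
    [-8,-0.3,0],
    [-8,0,0],
    [-8,0,0],
    [-7,0,0],
    [-4,0,0],
    [-2,0,0],
    [0,0,0]
  ],
  "spin": [0,0,0,0,0,0,0,0]
}}

```text
time: 49.5
ee_pos: [0.4741, -0.2245, 0.0811]
tcp_rot: [-0.046, 0.732, 0.68, -0.024]
ft_force: [-0.2, -0.2, -1.8]
opening: 0.0465
```

```bash
python3 plan.py .477 -.215 .078 -4 8;python3 -c "
from h import *
save('wrist','w41')"
```

```text
now [ 0.4741 -0.2245  0.0811] yaw -4.11 open 46.5 F [-0.2 -0.2 -1.8] t 49.5 tilt z [-0.097  0.035 -0.995]
2 rows dp [[5, 1.3, 1.6], [5, 1.3, 1.6]] spin -0.001
```

View pics/w41.png

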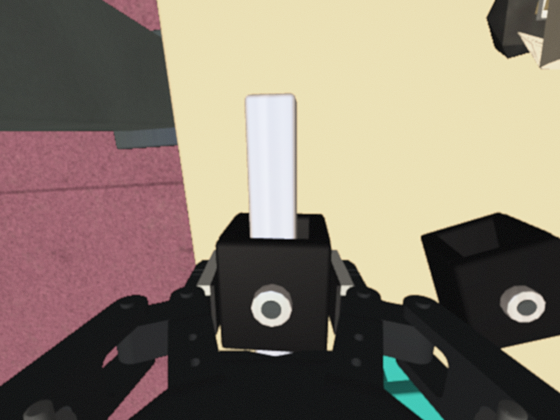

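>>> {"name": "apply_moves", "arguments": {
  "jaw": [40,40,52,62,75,85,85,85,85],
  "dp": [
    [0,0,2],
    [0,0,1],
    [0,0,0],
    [0,0,0],
    [0,0,0],
    [0,0,0],
    [0,0,0],
    [0,0,0],
    [0,0,-5]
  ],
  "spin": [0,0,0,0,0,0,0,0,0]
}}

```text
time: 50.3
ee_pos: [0.4742, -0.2225, 0.0833]
tcp_rot: [-0.046, 0.731, 0.681, -0.023]
ft_force: [-0.2, 0.1, -0.2]
opening: 0.0849
```

```bash
python3 plan.py;python3 -c "
from h import *
save('wrist','w42')"
```

```text
now [ 0.4742 -0.2225  0.0833] yaw -4.0 open 84.9 F [-0.2  0.1 -0.2] t 50.3 tilt z [-0.097  0.036 -0.995]
```

View pics/w42.png

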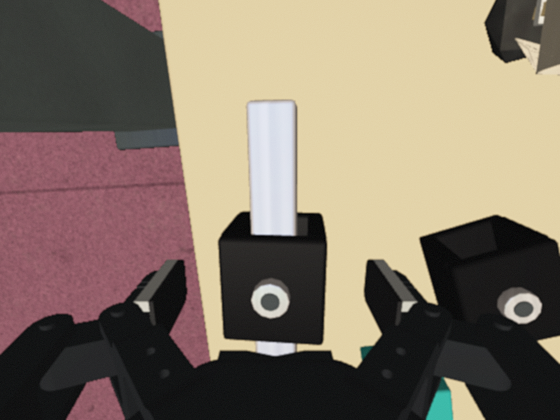

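Released and hanging on the bar. Lift clear.

>>> {"name": "apply_moves", "arguments": {
  "jaw": [85,85,85,85,85,85,85,85,85],
  "dp": [
    [0,0,-10],
    [0,0,-15],
    [0,0,-20],
    [0,0,-25],
    [0,0,-25],
    [0,0,-25],
    [0,0,-15],
    [0,0,-5],
    [0,0,0]
  ],
  "spin": [0,0,0,0,0,0,0,0,0]
}}

```text
time: 51.1
ee_pos: [0.489, -0.2281, 0.2325]
tcp_rot: [-0.044, 0.731, 0.681, -0.023]
ft_force: [0.1, -0.3, 0.9]
opening: 0.085
```

```bash
python3 plan.py;python3 -c "
from h import *
save('wrist','w43')
a=save('scene','s43')[150:330,160:420]
cv2.imwrite('pics/s43c.png',cv2.resize(a[:,:,::-1],None,fx=3,fy=3,interpolation=2))
a=save('top','t43')[165:275,120:450]; cv2.imwrite('pics/t43c.png',cv2.resize(a[:,:,::-1],None,fx=2.4,fy=2.4,interpolation=2))"
```

```text
now [ 0.489  -0.2281  0.2325] yaw -4.02 open 85.0 F [ 0.1 -0.3  0.9] t 51.1 tilt z [-0.094  0.034 -0.995]
```

View pics/w43.png

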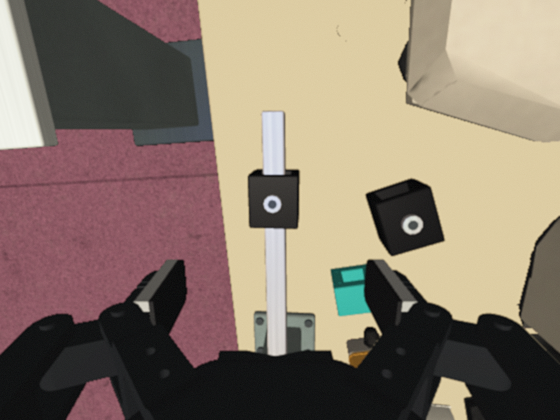

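View pics/s43c.png

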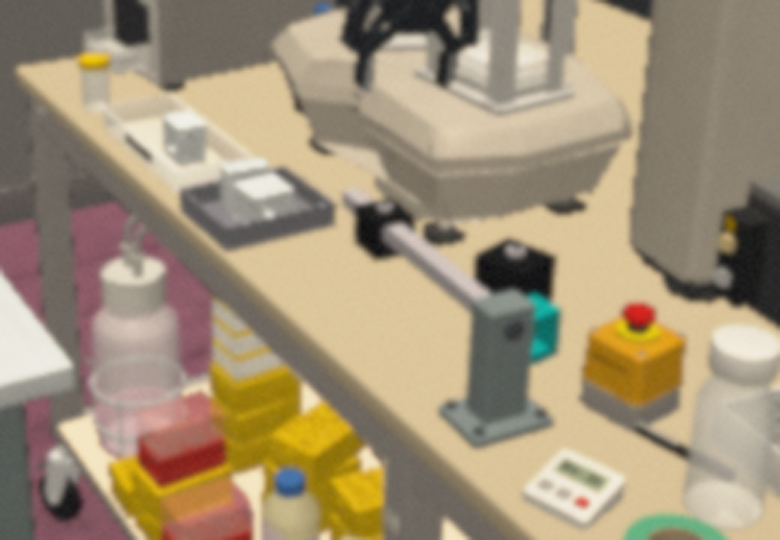

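View pics/t43c.png

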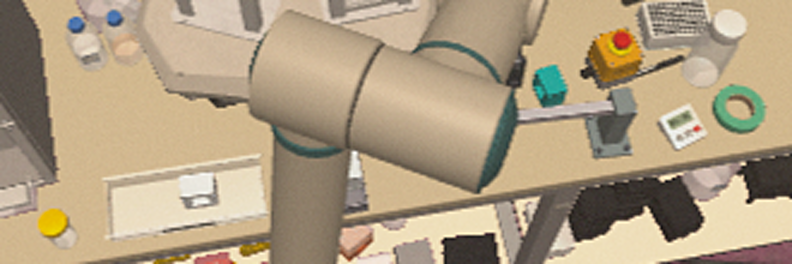

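```bash
python3 -c "
from h import *
print(r.hand_in())"
```

```text
the job is handed in; nothing more can be done
None
```

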